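# Unstop the settling column

### The job

Get the tight rubber stopper out of the clear square column: rock it side to side while easing it straight out along the column, so that the column itself stays down in its cradle instead of being dragged up with the stopper. Then stand the stopper upright, plug end down, in the steel tray and let go. Leave the beaker, the bottle and the wood block where they stand.

Things in the scene. Friction and masses are not known exactly. Their poses are not given: they have to be found in the camera images.
- stopper_center (a point): centre (half-way up) of the tan rubber stopper, 76 mm long, 90 g. z runs along it from plug end to grip end. Along z: square plug 36 x 36 mm from -38 to -4 mm (its last 6 mm stepped in to 31 x 31), flange 44 x 44 mm from -4 to 0, grip block from 0 to +38 mm. At the start 28 mm of the plug are in the neck and 6 mm show between mouth and flange
- stopper_grip (a point): centre of the stopper's grip block, 19 mm above stopper_center along the stopper's z: a rubber block 30 mm wide along the stopper's y, 40 mm along its x, 38 mm long along z. Same axes as stopper_center
- stopper: the same stopper, its origin at the centre of its plug end face, 38 mm below stopper_center along its z
- neck (a point): centre of the gripping zone inside the column, 17 mm below its mouth, axes as column_mouth. Two sprung rubber liners facing +y and -y, 34 x 30 mm, grip the plug from 2 to 32 mm below the mouth: a straight pull meets about 17 to 27 N, varying from run to run. Rocking the stopper about the x axis through here, up to 0.17 rad each way, lets it come out 1 to 1.5 mm a swing with little pull
- column_mouth (a point): centre of the open upper end of the clear plastic square column, 54 mm square outside, 46 mm bore, 130 mm long, 0.4 kg. z points out of the mouth along the column, which leans 0.35 rad from vertical towards its cradle front (-x at yaw 0); y is level. Mouth about 152 mm above the bench; the top 65 mm stand free, the rest is in a plywood sleeve 80 mm square. The liners let go after 20 mm of travel, the plug is clear of the mouth after 28
- column (a joint): how far (m) the column has slid up out of its cradle along its own axis: 0 fully home, up to 0.045. It is held only by light friction and its weight: a pull of about 10 N along the axis drags it up; it bears pushing down and sideways
- tray_in (a point): centre of the inner floor of the shallow square steel tray, fixed on the bench, 170 x 170 mm outside, walls 4 mm thick and 18 mm high overall; z up; the floor is about 4 mm above the bench. Its yaw varies
- beaker_center (a point): bystander: centre of a glass beaker, 72 mm across, 95 mm tall, standing
- bottle_center (a point): bystander: centre of a white bottle, 60 mm across, 150 mm tall, standing
- block_center (a point): bystander: centre of a wood block 100 x 60 x 40 mm
Not all that is in view belongs to the job. Of the things that look like the part that bears tray_in, the middle-sized one is meant.

How it is judged:
By the outcome, as a careful person would: the job done as asked, in the order asked, and still so for the second after the job is handed in, with the robot touching nothing.
It also fails if it takes over 67 s, if anything falls off the work surface, if the arm or the gripper's body presses on something with over 40 N, if the wrist force passes 120 N, or if a joint passes its speed limit or range.

### The arm

A 6-joint arm with a two-finger parallel gripper is mounted at the origin on the work surface. World frame = base frame: x ahead of the robot, y to its left, z up, the work surface at z = 0. Lengths are in m, angles in rad, forces in N, time in s.
With the tool pointing down it reaches from about 0.425 to 0.95 m from the base axis. Payload 3.5 kg.
Tool frame: the origin (TCP) lies midway between the tips of the shut fingers; the grasp point (between the pads) lies grasp_offset behind it (grasp_offset is the distance from the TCP to the grasp point, in m); z points along the fingers, y is the direction in which the jaws open and shut (so a half turn about z gives the same grasp; the last joint's range is limited). The gripper opens to 85 mm and grips with 20 to 120 N. Pads are 22 mm wide; open, the fingers measure 114 mm over their backs; the gripper's body (76 mm by 85 mm) begins 54 mm behind the grasp point. The pads swing forward as they close: fully open they stand 13 mm farther back than shut.
Start: joints at [-1.452, 0.286, 1.577, -0, 1.279, -0.15], TCP at [0.179, -0.651, 0.196] pointing down, gripper open.
Joint ranges: [-2.77, 2.77], [-0.9, 2.22], [0.21, 2.48], [-1.53, 4.67], [0.24, 2.81], [-2.84, 2.84]. Speed limits (rad/s): [2.79, 2.79, 3.14, 3.14, 3.14, 3.14].

### API

Orientations are given as a unit quaternion [x, y, z, w].
In Python, from plant import * gives the robot as it stands.
- The arm moves only by the tool jog_arm, never from a script. Its argument "targets" is text: rows parted by semicolons, each of 7 numbers parted by spaces: the shift along the world's x, y, z in mm, then the turn, a rotation vector about the world's x, y, z in degrees, then the gripper's target within -1 to 1 (fully open at 1, half-way at 0, shut at -1). A call has 1 to 10 rows; each row shifts and turns the pose as measured when the row begins; what a row does not reach is not made up. A row lasts 1/12 s, in which the tool goes at most 41.7 mm and 7.16 degrees, less where a joint would pass 70% of its speed; a pose out of reach is approached as far as the arm can. A call with a gripper value outside its range is refused whole. The fingers move at their own pace and stop on an object; "force" is the grip in N (left out, the last holds). Time passes only in rows, so rows that do not move let the fingers close. It gives the time, the measured TCP pose, the force and the opening at its end, in the units of the state.
- get_state(): the state, without advancing time (a new reading comes with each control period).
- read_camera(name): name is "side" or "top"; returns a dict with "pixels" (420x560x3 uint8, blue, green, red), "mtx" (3x3 intrinsics, pixels), "dist_coeffs" ([k1, k2, p1, p2, k3] as OpenCV has them; the pictures are not rectified), "world_from_camera" (4x4, takes a point from camera to world coordinates). Camera axes: x right, y up, looking along -z (the intrinsics and any distortion apply to the point x, -y, -z); pixel columns grow to the right and rows downward; lengths in m; the calibration is good to about 2 mm. A picture is of the moment at which its call begins. There is no depth.
- sign_off(): hands the job in, once; it reports no verdict.
Trained networks look in a picture, given as the dict that the camera call returned (one of the last four; its "shot" number tells which), for a name from the list of things; names that differ only in an ending like _2 or _b are one class to them, and where a whole thing is asked for, a point or a joint stands for the part that bears it (a point fixed in the world has none). Each returns a list of dicts, best first, with "p" (0 to 1); they miss things now and then, are a little off and sometimes report something else, mostly with a low value. They report only what shows in the picture. A call takes as long as a camera call. They do not tell look-alikes from the thing itself.
- spot_in(target, picture): "uv" ([column, row] in pixels, amid what is visible of it).
- silhouettes(target, picture): "mask" (420x560 bool, what is visible of it) and "uv" ([column, row] in pixels, amid what is visible of it).
- mark_of(target, picture): "uv" ([column, row] in pixels: a listed point, or the origin of a listed thing).
The state is a dict: "time": time; "qpos": joint angles; "dq": joint speeds; "joint_efforts": joint torques, N m; "eef_pos": TCP position; "tcp_rot": TCP orientation; "contact_force": force on the tool from outside, world axes, zero at the start; "wrist_torque": the same for the moment, N m; "opening": opening from 0.0 (shut) to 1.0 (fully open).
Only numpy, scipy, OpenCV 4.12 (cv2) and the standard library are available. Lean on these libraries where they do the work, as an engineer would, in place of code of your own. Each camera call takes 0.05 s, during which the arm holds its last target.

## Working session

There is one attempt and no reset: what is moved stays moved. The work goes in short steps, Python scripts to look and compute and a tool call to move; the robot and the scene stay as the last step left them, time stands still between calls to the robot, and variables do not carry over. Pictures are saved under pics/ and viewed, and the job is handed in when it is done.

Besides the shell and the picture viewer there is one more tool, called after "Call:" as name(argument=value, ...) on one line, values as JSON. jog_arm: Moves the arm, as the interface text tells. Its arguments: {"type":"object","properties":{"targets":{"type":"string"},"force":{"type":"number"}},"required":["targets"]}

```bash
ls; mkdir -p pics
cat > h.py <<'E'
from plant import *
import numpy as np, cv2
from scipy.spatial.transform import Rotation as R
def ray(pic,uv):
    u=cv2.undistortPoints(np.array([[uv]],float),pic["mtx"],np.array(pic["dist_coeffs"],float))[0,0]
    T=np.array(pic["world_from_camera"]); d=T[:3,:3]@np.array([u[0],-u[1],-1.]); 
    return T[:3,3],d/np.linalg.norm(d)
def atz(pic,uv,z):
    o,d=ray(pic,uv); return o+d*(z-o[2])/d[2]
def tri(rs):
    A=np.zeros((3,3));b=np.zeros(3)
    for o,d in rs:
        P=np.eye(3)-np.outer(d,d);A+=P;b+=P@o
    x=np.linalg.solve(A,b); return x,[np.linalg.norm((np.eye(3)-np.outer(d,d))@(x-o)) for o,d in rs]
def proj(pic,X):
    T=np.array(pic["world_from_camera"]); X=np.atleast_2d(X)
    c=(X-T[:3,3])@T[:3,:3]; c=c*[1,-1,-1]
    return cv2.projectPoints(c,np.zeros(3),np.zeros(3),np.array(pic["mtx"],float),np.array(pic["dist_coeffs"],float))[0][:,0]
E
cat > a.py <<'E'
from h import *
P={n:read_camera(n) for n in("side","top")}
import pickle
pickle.dump(P,open("p0.pkl","wb"))
for n in P: cv2.imwrite(f"pics/{n}0.png",P[n]["pixels"]); print(n,np.round(P[n]["world_from_camera"],3).tolist())
for t in["stopper_center","stopper_grip","stopper","column_mouth","neck","tray_in","beaker_center","bottle_center","block_center"]:
    for n in P:
        print(t,n,[(np.round(d["uv"],1).tolist(),round(d["p"],2)) for d in mark_of(t,P[n])[:4]])
s=get_state();print(s)
E
python3 a.py
```

```text
pics
side [[-0.995, 0.048, -0.084, 0.429], [-0.095, -0.611, 0.786, 1.045], [-0.014, 0.79, 0.612, 0.927], [0.0, 0.0, 0.0, 1.0]]
top [[0.016, 0.981, -0.194, 0.317], [-1.0, 0.013, -0.016, -0.017], [-0.013, 0.195, 0.981, 1.246], [0.0, 0.0, 0.0, 1.0]]
stopper_center side [([305.5, 142.8], 0.81)]
stopper_center top [([376.2, 225.3], 0.61)]
stopper_grip side [([306.8, 136.6], 0.84)]
stopper_grip top [([376.3, 224.2], 0.65)]
stopper side [([302.9, 154.1], 0.7)]
stopper top [([375.8, 220.3], 0.6)]
column_mouth side [([304.2, 141.6], 0.58)]
column_mouth top [([376.5, 227.3], 0.64), ([227.5, 193.1], 0.59)]
neck side [([305.0, 148.5], 0.83)]
neck top []
tray_in side [([253.8, 280.4], 0.96), ([157.9, 288.8], 0.62), ([391.6, 328.0], 0.58)]
tray_in top [([173.9, 314.1], 0.94), ([205.8, 118.6], 0.88), ([227.6, 194.4], 0.86)]
beaker_center side [([200.1, 219.3], 0.89)]
beaker_center top [([287.3, 134.7], 0.8)]
bottle_center side [([199.2, 349.1], 0.8)]
bottle_center top [([123.5, 165.7], 0.68)]
block_center side [([261.3, 139.1], 0.82)]
block_center top [([453.7, 177.4], 0.56)]
{'time': 1.0, 'qpos': array([-1.45197928e+00,  2.86322408e-01,  1.57668818e+00, -1.42034426e-05,
        1.27860379e+00, -1.49989567e-01]), 'dq': array([-8.82414270e-05,  4.00095595e-04,  1.26330783e-04, -1.47637008e-03,
        2.04000078e-03,  8.32761208e-04]), 'joint_efforts': array([ 5.24032282e-05, -4.05978549e+01, -2.92945307e+01, -1.77170391e-04,
        5.45541679e-04,  2.58533120e-06]), 'eef_pos': array([ 0.17929742, -0.65073963,  0.19601632]), 'tcp_rot': array([ 9.90981190e-01,  1.34001051e-01, -6.63059317e-06, -1.09653624e-05]), 'contact_force': array([ 0.66137135, -0.76525826,  0.27658897]), 'wrist_torque': array([-0.04003779,  0.01930152,  0.0190715 ]), 'opening': 0.9995940460440574}
```

View pics/side0.png

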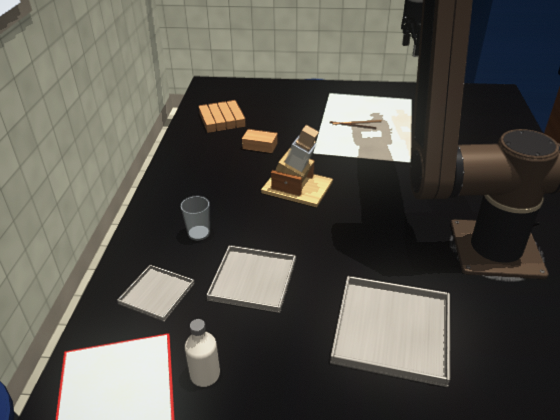

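View pics/top0.png

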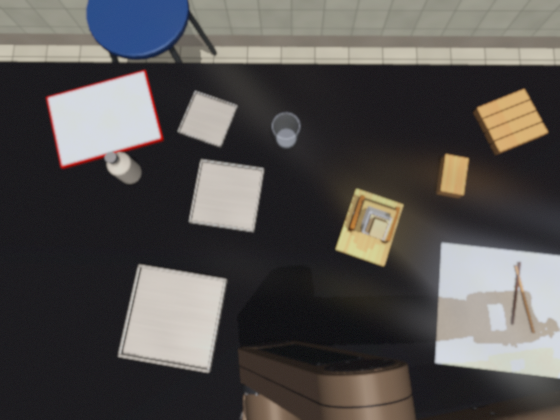

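```bash
cat > b.py <<'E'
from h import *
import pickle
P=pickle.load(open("p0.pkl","rb"));s,t=P["side"],P["top"]
for n,a,b in[("ctr",(305.5,142.8),(376.2,225.3)),("grip",(306.8,136.6),(376.3,224.2)),("plug",(302.9,154.1),(375.8,220.3)),("mouth",(304.2,141.6),(376.5,227.3)),("beaker",(200.1,219.3),(287.3,134.7)),("bottle",(199.2,349.1),(123.5,165.7)),("block",(261.3,139.1),(453.7,177.4))]:
    x,e=tri([ray(s,a),ray(t,b)]);print(n,np.round(x,4),np.round(e,4))
for n,p,l in[("s",s,[(253.8,280.4),(157.9,288.8),(391.6,328)]),("t",t,[(173.9,314.1),(205.8,118.6),(227.6,194.4)])]:
    for uv in l: print(n,uv,np.round(atz(p,uv,.004),4))
for n in P:
    im=P[n]["pixels"]; c=(305,160) if n=="side" else (376,225)
    cr=im[c[1]-75:c[1]+75,c[0]-100:c[0]+100]; cv2.imwrite(f"pics/{n}0z.png",cv2.resize(cr,None,fx=4,fy=4,interpolation=cv2.INTER_CUBIC))
E
python3 b.py
```

```text
ctr [ 0.4866 -0.2129  0.1553] [0.0019 0.0019]
grip [ 0.4844 -0.2091  0.1774] [0.003 0.003]
plug [ 0.4989 -0.2186  0.1165] [0.0076 0.0076]
mouth [ 0.4859 -0.2134  0.1578] [0.0025 0.0025]
beaker [ 0.7434 -0.0049  0.0417] [0.0012 0.0012]
bottle [0.6501 0.4125 0.0679] [0.0026 0.0026]
block [ 0.6379 -0.4418  0.0223] [0.0011 0.0011]
s (253.8, 280.4) [0.5826 0.1627 0.004 ]
s (157.9, 288.8) [0.8001 0.207  0.004 ]
s (391.6, 328) [0.2721 0.2764 0.004 ]
t (173.9, 314.1) [0.2778 0.2759 0.004 ]
t (205.8, 118.6) [0.8019 0.2198 0.004 ]
t (227.6, 194.4) [0.5898 0.1517 0.004 ]
```

The side view has the stopper and column at about (305,145), the beaker at (196,218) and the bottle at (203,355). There are three trays, at (253,278) mid-sized, (157,291) small and (392,328) large. The top view agrees: the middle tray is at (227,195) and the column cradle at (370,228).

View pics/side0z.png

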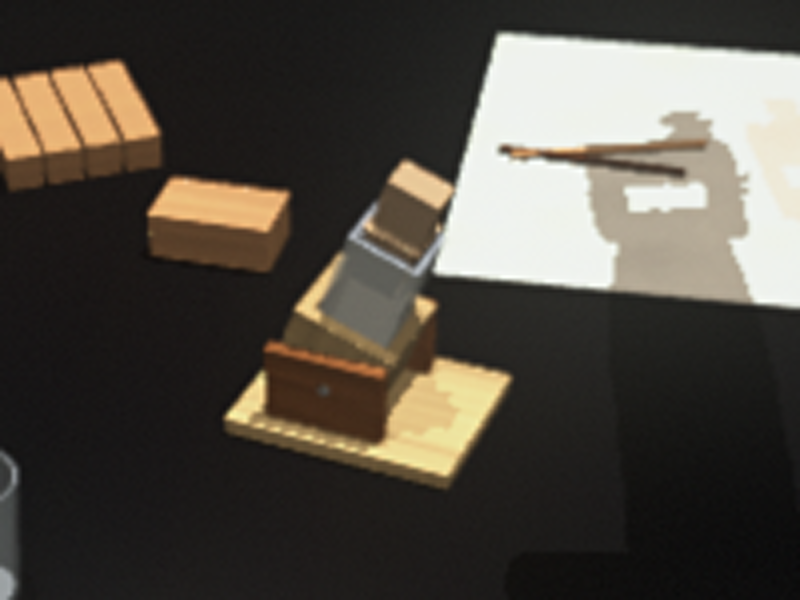

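View pics/top0z.png

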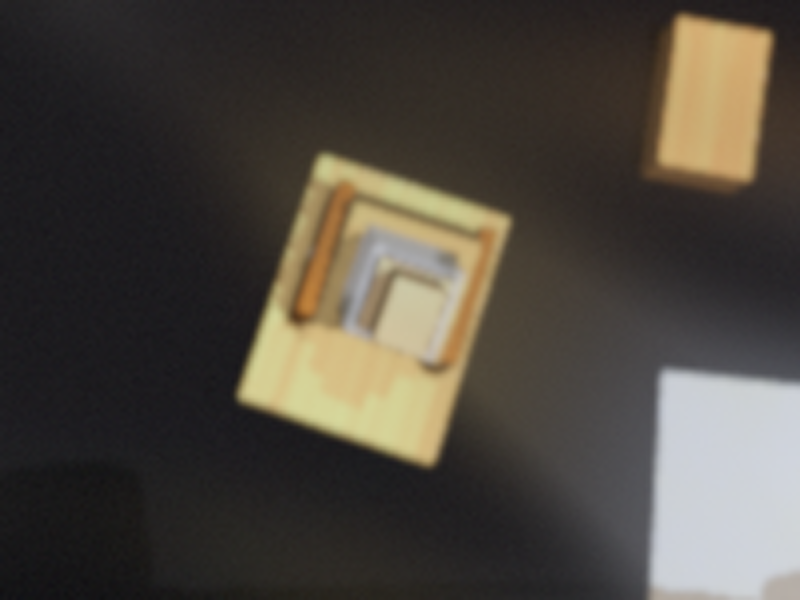

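```bash
cat > c.py <<'E'
from h import *
import pickle
from scipy.optimize import least_squares
P=pickle.load(open("p0.pkl","rb"));s,t=P["side"],P["top"]
cs=[np.array(c)/4-[.375,.375]+[276,150] for c in[(318,152),(512,215),(434,467),(238,402)]]
W=[atz(t,c,.012) for c in cs];print(np.round(W,4).tolist())
for a,b,o in((0,1,-90+180),(3,2,90),(0,3,180),(1,2,180)):
    d=W[b]-W[a]; print(np.linalg.norm(d[:2]),np.degrees(np.arctan2(d[1],d[0])))
M={"ctr":(.010,(305.5,142.8),(376.2,225.3)),"grip":(.029,(306.8,136.6),(376.3,224.2)),"plug":(-.028,(302.9,154.1),(375.8,220.3)),"mouth":(0,(304.2,141.6),(376.5,227.3))}
psi=np.radians(-17.8)
def axes(psi,l=.35):
    return (R.from_euler('z',psi)*R.from_euler('y',-l)).as_matrix()
A=axes(psi);print(A)
def f(m):
    r=[]
    for n,(h,a,b) in M.items():
        X=m+A[:,2]*h; w=1 if n in("ctr","grip") else .5
        r+=list((proj(s,X)[0]-a)*w)+list((proj(t,X)[0]-b)*w)
    return np.array(r+[(m[2]-.152)/.001])
q=least_squares(f,[.49,-.21,.152],loss="soft_l1");print(q.x,np.round(f(q.x),1)); m=q.x
np.save("m.npy",m)
def box(im,p,c,hx,hy,z0,z1,col,off,k=4):
    V=np.array([c+A@[x,y,z] for z in(z0,z1) for x,y in((-hx,-hy),(hx,-hy),(hx,hy),(-hx,hy))])
    U=(proj(p,V)-off+.5)*k
    for i in range(4):
        for a,b in((i,(i+1)%4),(i+4,(i+1)%4+4),(i,i+4)):
            cv2.line(im,tuple(int(v) for v in U[a]),tuple(int(v) for v in U[b]),col,1,cv2.LINE_AA)
ims=[]
for n,c in(("side",(305,145)),("top",(376,225))):
    p=P[n];off=np.array([c[0]-50,c[1]-60]);cr=p["pixels"][off[1]:off[1]+100,off[0]:off[0]+100]
    im=cv2.resize(cr,None,fx=4,fy=4,interpolation=cv2.INTER_CUBIC)
    box(im,p,m,.027,.027,-.065,0,(255,255,0),off)
    box(im,p,m,.020,.015,.010,.048,(0,0,255),off)
    box(im,p,m,.022,.022,.006,.010,(0,255,0),off)
    ims.append(im)
cv2.imwrite("pics/ov0.png",np.hstack(ims))
E
python3 c.py
```

```text
[[0.6107, -0.1855, 0.012], [0.57, -0.3115, 0.012], [0.4053, -0.2566, 0.012], [0.445, -0.132, 0.012]]
0.13243941635875225 -107.90230042670188
0.1307447177567369 -107.65710127448398
0.17417483490450905 162.11061358600276
0.17362320956136817 161.55099951193145
[[ 0.89440437  0.3056953  -0.32648308]
 [-0.28716183  0.95212939  0.10482225]
 [ 0.34289781  0.          0.93937271]]
[ 0.49055954 -0.21230133  0.15163022] [-0.9 -1.6 -0.3  0.1  0.2 -0.7  0.1  2.7 -1.5 -1.3 -0.5  1.1 -0.4  1.1
 -0.5 -1.3 -0.4]
```

View pics/ov0.png

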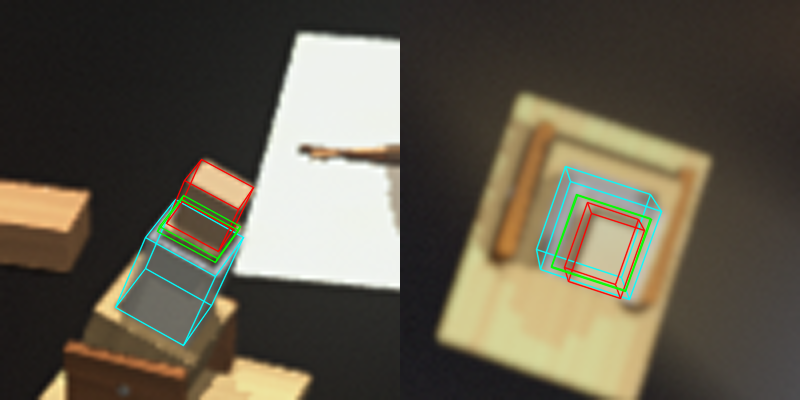

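```bash
cat >> c.py <<'E'
import sys
m=m+np.array([float(v) for v in sys.argv[1:4]] if len(sys.argv)>3 else [0,0,0])
ims=[]
for n,c in(("side",(303,145)),("top",(376,225))):
    p=P[n];off=np.array([c[0]-25,c[1]-25]);cr=p["pixels"][off[1]:off[1]+50,off[0]:off[0]+50]
    im0=cv2.resize(cr,None,fx=8,fy=8,interpolation=cv2.INTER_CUBIC); im=im0.copy()
    im0=cv2.convertScaleAbs(im0,alpha=1.3)
    box(im,p,m,.027,.027,-.065,0,(255,255,0),off,8)
    box(im,p,m,.020,.015,.010,.048,(0,0,255),off,8)
    ims.append(np.vstack([im0,im]) if 0 else np.hstack([im0,im]))
cv2.imwrite("pics/ov1.png",np.vstack(ims)[:800])
cv2.imwrite("pics/ov1.png",cv2.resize(np.vstack(ims),(600,600)))
E
python3 c.py >/dev/null
```

```text
(no output)
```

View pics/ov1.png

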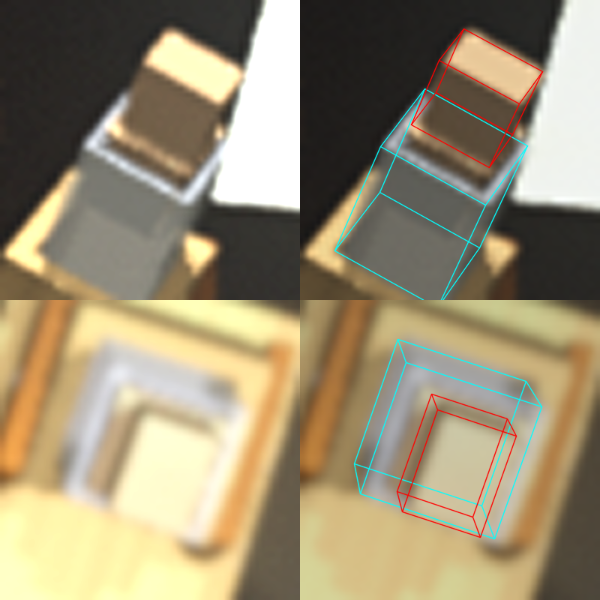

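```bash
cat >> h.py <<'E'
A=(R.from_euler('z',np.radians(-17.8))*R.from_euler('y',-.35)).as_matrix()
import os
m=np.load("m.npy") if os.path.exists("m.npy") else None
Z=-A[:,2];Y=-A[:,1];RT=R.from_matrix(np.c_[np.cross(Y,Z),Y,Z])
def rel(p,Rt,st=None,pr=True):
    st=st or get_state(); d=(np.array(p)-st["eef_pos"])*1e3
    rv=np.degrees((Rt*R.from_quat(st["tcp_rot"]).inv()).as_rotvec())
    if pr: print("t",round(st["time"],2),"dp mm",np.round(d,1),"|",round(np.linalg.norm(d),1),"rv deg",np.round(rv,1),round(np.linalg.norm(rv),1),"F",np.round(st["contact_force"],1),"op",round(st["opening"],3),"q",np.round(st["qpos"],2))
    return d,rv
E
python3 -c "
from h import *
rel(m+A[:,2]*.104,RT)"
```

```text
t 1.0 dp mm [277.3 449.3  53.3] | 530.7 rv deg [ -0.4 -20.3 -32.9] 38.6 F [ 0.7 -0.8  0.3] op 1.0 q [-1.45  0.29  1.58 -0.    1.28 -0.15]
```

Call:
jog_arm(targets="13 18 12 0 -1 -1.5 1;17 28 12 0 -1.5 -2 1;17 28 8 0 -1.5 -2 1;17 28 5 0 -1.5 -2 1;17 28 3 0 -1.5 -2 1;17 28 3 0 -1.5 -2 1;17 28 3 0 -1.5 -2 1;17 28 3 0 -1.5 -2 1;17 28 3 0 -1.5 -2 1;17 28 0 0 -1.5 -2 1", force=80)

```text
time: 1.83
eef_pos: [0.3476, -0.3743, 0.2493]
tcp_rot: [0.99, -0.049, 0.131, 0.018]
contact_force: [1.0, -0.1, -0.3]
opening: 0.999
```

```bash
python3 -c "
from h import *
rel(m+A[:,2]*.104,RT)"
```

```text
t 1.83 dp mm [109.  172.9  -0. ] | 204.4 rv deg [  0.3  -5.1 -11.9] 13.0 F [ 1.  -0.1 -0.3] op 0.999 q [-1.15 -0.26  2.05  0.23  1.21  0.46]
```

Call:
jog_arm(targets="14 22 0 0 -0.6 -1.5 1;14 22 0 0 -0.6 -1.5 1;14 22 0 0 -0.6 -1.5 1;14 22 0 0 -0.6 -1.5 1;14 22 0 0 -0.6 -1.5 1;14 22 0 0 -0.6 -1.5 1;14 22 0 0 -0.6 -1.5 1;8 14 0 0 -0.6 -1.5 1;0 0 0 0 0 0 1")

```text
time: 2.58
eef_pos: [0.4581, -0.1922, 0.2525]
tcp_rot: [0.971, -0.156, 0.176, 0.031]
contact_force: [-0.5, 0.1, -0.7]
opening: 1.005
```

```bash
cat > e.py <<'E'
from h import *
import sys,cv2
rel(m+A[:,2]*.104,RT)
ims=[]
for n,c in(("side",(310,130)),("top",(376,225))):
    p=read_camera(n); 
    cr=p["pixels"][max(0,c[1]-75):c[1]+75,c[0]-50:c[0]+50]; ims.append(cv2.resize(cr,(400,600),interpolation=cv2.INTER_CUBIC))
cv2.imwrite("pics/"+sys.argv[1],np.hstack(ims))
E
python3 e.py pre.png
```

```text
t 2.58 dp mm [-1.5 -9.2 -3.2] | 9.9 rv deg [0.5 0.4 0.6] 0.8 F [-0.5  0.1 -0.7] op 1.005 q [-0.67 -0.4   2.17  0.13  1.04  1.17]
```

View pics/pre.png

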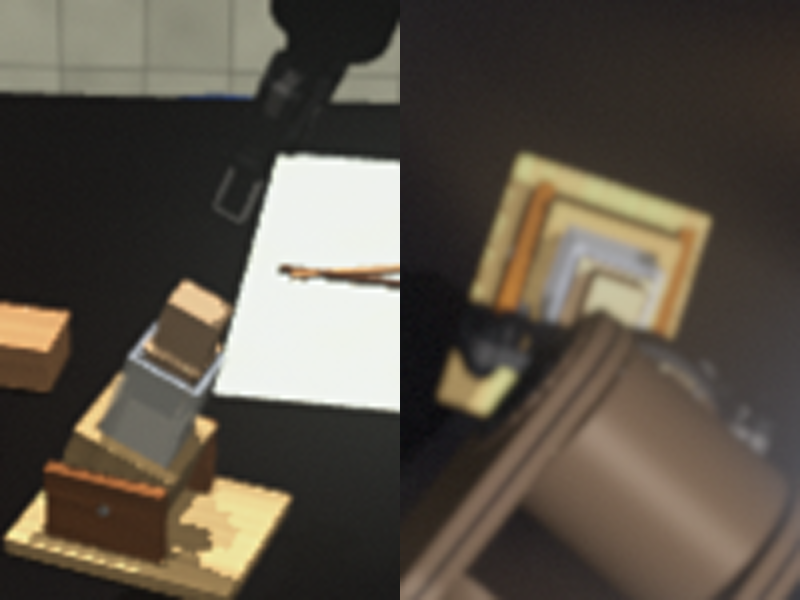

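The side view shows the open gripper above and behind the stopper's grip end at about (185,300). The top view shows it lined up with the column, and the arm covers part of it. Next I fix the small offset and come down along the axis.

Call:
jog_arm(targets="-1.5 -9 -3 0.5 0.4 0.6 1;5 -1.5 -14 0 0 0 1;5 -1.5 -14 0 0 0 1;5 -1.5 -14 0 0 0 1;5 -1.5 -14 0 0 0 1;0 0 0 0 0 0 1")

```text
time: 3.18
eef_pos: [0.4748, -0.2179, 0.1947]
tcp_rot: [0.972, -0.154, 0.173, 0.031]
contact_force: [-0.1, -0.2, -1.1]
opening: 0.996
```

```bash
sed -i 's/\.104/.014/' e.py; python3 e.py pre2.png
```

```text
t 3.18 dp mm [ 11.2   7.1 -29.9] | 32.7 rv deg [0.4 0.1 0.3] 0.5 F [-0.1 -0.2 -1.1] op 0.996 q [-0.69 -0.28  2.18  0.15  0.92  1.12]
```

View pics/pre2.png

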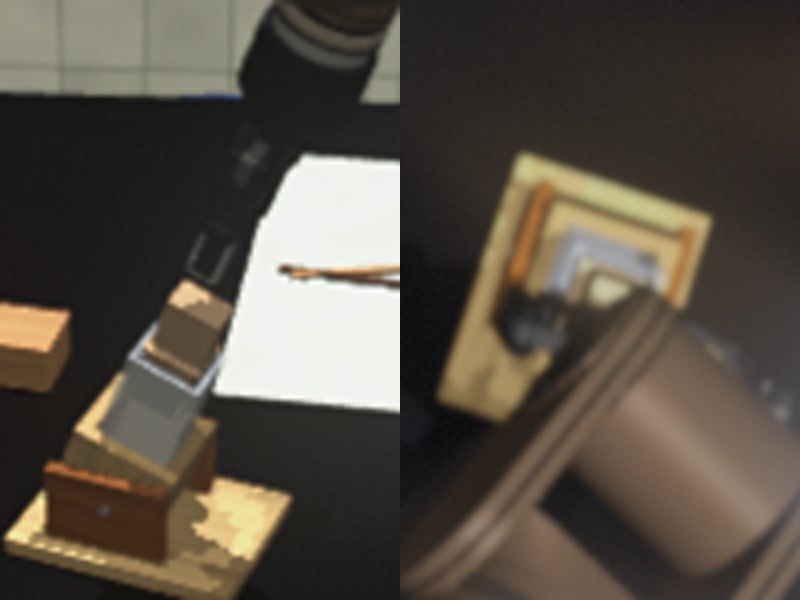

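Call:
jog_arm(targets="0.5 5 0 0.2 0 0.2 1;0 4 0 0 0 0 1;0 0 0 0 0 0 1;0 0 0 0 0 0 1")

```text
time: 3.62
eef_pos: [0.4768, -0.211, 0.2022]
tcp_rot: [0.972, -0.153, 0.177, 0.031]
contact_force: [-0.5, 0.2, -0.3]
opening: 1.003
```

```bash
python3 -c "
from h import *
rel(m+A[:,2]*.014,RT)"
```

```text
t 3.62 dp mm [  9.2   0.2 -37.4] | 38.6 rv deg [0.6 0.5 0.2] 0.8 F [-0.5  0.2 -0.3] op 1.003 q [-0.68 -0.3   2.18  0.15  0.92  1.13]
```

Call:
jog_arm(targets="2 0 -7 0 0 0 1;2 -1 -7 0 0 0 1;2 -1 -6 0.3 0 0 1;0 0 0 0 0 0 1;0 0 0 0 0 0 1")

```text
time: 4.03
eef_pos: [0.4838, -0.213, 0.1817]
tcp_rot: [0.972, -0.153, 0.178, 0.029]
contact_force: [0.5, -0.1, -0.3]
opening: 1.0
```

```bash
python3 -c "
from h import *
rel(m+A[:,2]*.014,RT)"
```

```text
t 4.03 dp mm [  2.2   2.1 -16.9] | 17.2 rv deg [0.3 0.7 0.1] 0.7 F [ 0.5 -0.1 -0.3] op 1.0 q [-0.68 -0.26  2.19  0.16  0.88  1.12]
```

Call:
jog_arm(targets="0 1 -6 0.2 0.4 0 1;1 1 -6 0 0.2 0 1;1 0 -5 0 0 0 1;0 0 0 0 0 0 1;0 0 0 0 0 0 1")

```text
time: 4.45
eef_pos: [0.4857, -0.2105, 0.1617]
tcp_rot: [0.973, -0.153, 0.171, 0.028]
contact_force: [0.1, -0.5, 0.1]
opening: 0.999
```

```bash
python3 e.py pre3.png
```

```text
t 4.45 dp mm [ 0.3 -0.3  3.1] | 3.1 rv deg [ 0.  -0.1  0.1] 0.2 F [ 0.1 -0.5  0.1] op 0.999 q [-0.67 -0.22  2.2   0.16  0.85  1.13]
```

View pics/pre3.png

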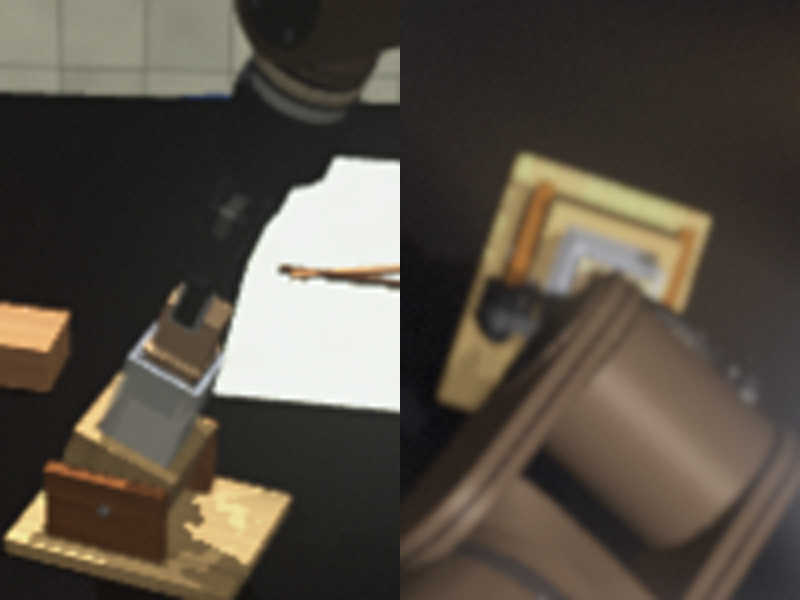

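Side view: the near finger overlaps the grip block at (195,305), centred across its width. I raise 3 mm, then close.

Call:
jog_arm(targets="0 0 2.5 0 0 0 1;0 0 0 0 0 0 0;0 0 0 0 0 0 -1;0 0 0 0 0 0 -1;0 0 0 0 0 0 -1;0 0 0 0 0 0 -1;0 0 0 0 0 0 -1", force=70)

```text
time: 5.13
eef_pos: [0.4864, -0.2112, 0.1666]
tcp_rot: [0.973, -0.153, 0.173, 0.029]
contact_force: [-0.4, -1.1, 0.7]
opening: 0.148
```

```bash
python3 e.py cl.png
```

```text
t 5.13 dp mm [-0.4  0.4 -1.9] | 1.9 rv deg [0.2 0.1 0.1] 0.2 F [-0.4 -1.1  0.7] op 0.148 q [-0.67 -0.23  2.19  0.16  0.85  1.13]
```

View pics/cl.png

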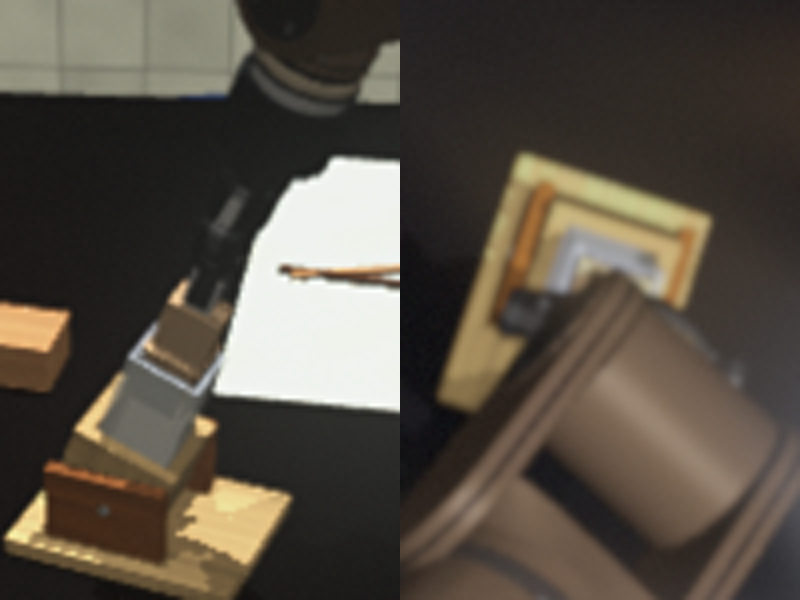

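```bash
cat > g.py <<'E'
from h import *
st=get_state();print(st["opening"],st["contact_force"])
p=read_camera("side");t=st["eef_pos"];RR=R.from_quat(st["tcp_rot"]).as_matrix()
U=lambda X:np.round((proj(p,X)-[260,55])*4,0).tolist()
print("tcp",U(t),"tcp-20z",U(t-RR[:,2]*.02),"+15y",U(t+A[:,1]*.015),"cur",U(t+A[:,1]*.006))
cr=p["pixels"][85:165,270:350];im=cv2.resize(cr,(640,640),interpolation=cv2.INTER_CUBIC)
im=cv2.convertScaleAbs(im,alpha=1.8)
for X,c in((t,(0,0,255)),(t+A[:,1]*.015,(0,255,0)),(t+A[:,1]*.006,(255,0,0)),(m+A[:,2]*.048,(255,0,255)),(m+A[:,2]*.010,(255,0,255))):
    u=(proj(p,X)[0]-[270,85]+.5)*8; cv2.circle(im,tuple(int(v) for v in u),3,c,-1)
cv2.imwrite("pics/g.png",im[:600])
E
python3 g.py
```

```text
0.0011692614093671105 [0.2683452  0.62294142 0.13601411]
tcp [[180.0, 338.0]] tcp-20z [[190.0, 315.0]] +15y [[172.0, 348.0]] cur [[177.0, 342.0]]
```

View pics/g.png

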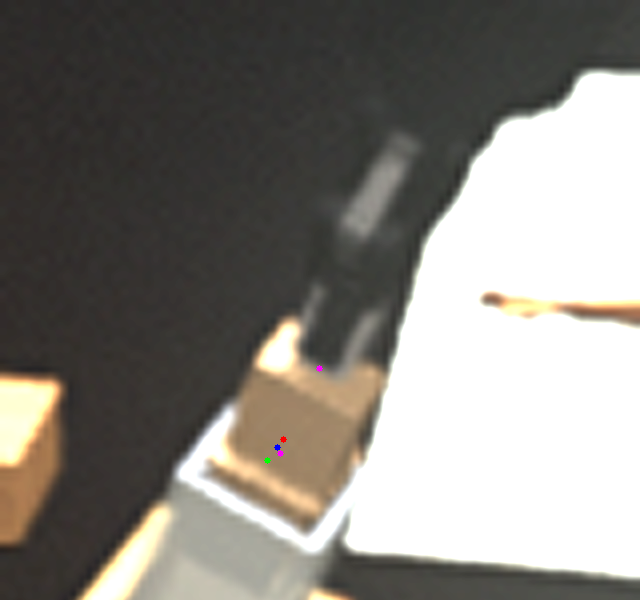

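```bash
cat > g2.py <<'E'
from h import *
p=read_camera("side");t=read_camera("top")
tcp=np.array([.4581,-.1922,.2525]);a=R.from_quat([0.971, -0.156, 0.176, 0.031]).as_matrix()
X=tcp-a[:,1]*.0425-a[:,2]*.013
print("near tip pred",(proj(p,X)-[260,55])*4)
tcp=np.array([0.4857, -0.2105, 0.1617]);a=R.from_quat([0.973, -0.153, 0.171, 0.028]).as_matrix()
X=tcp-a[:,1]*.0425-a[:,2]*.013
print("pre3 near tip pred",(proj(p,X)-[260,55])*4, "far",(proj(p,X+a[:,1]*.085)-[260,55])*4)
st=get_state();print(st)
E
python3 g2.py
```

```text
near tip pred [[207.99455574 253.86621977]]
pre3 near tip pred [[163.84611078 361.33232938]] far [[209.36662695 299.9959416 ]]
{'time': 5.3833, 'qpos': array([-0.66537954, -0.22845149,  2.19198296,  0.1557102 ,  0.85178728,
        1.13409559]), 'dq': array([-0.00151614, -0.00084594, -0.00109481, -0.00059789,  0.00036577,
        0.00133452]), 'joint_efforts': array([-9.96558738e-04, -1.98279905e+01, -2.88807195e+01,  2.39926614e-01,
       -6.96893837e-01,  7.04030617e-05]), 'eef_pos': array([ 0.4862944 , -0.21114857,  0.16646131]), 'tcp_rot': array([ 0.97262784, -0.15300803,  0.17254532,  0.02849091]), 'contact_force': array([-0.59234241, -0.47656047, -0.5132351 ]), 'wrist_torque': array([ 0.0400045 ,  0.1631499 , -0.01135939]), 'opening': -0.0008034765719873101}
```

```bash
cat > g3.py <<'E'
from h import *
import pickle
P=pickle.load(open("p0.pkl","rb"));p=P["side"]
tcp=np.array([0.17929742, -0.65073963,  0.19601632]);a=R.from_quat([ 9.90981190e-01,  1.34001051e-01,0,0]).as_matrix()
for s in(1,-1): print((proj(p,tcp+s*a[:,1]*.0425-a[:,2]*.013)))
print(proj(p,tcp))
im=p["pixels"][0:80,370:450]; cv2.imwrite("pics/g3.png",cv2.convertScaleAbs(cv2.resize(im,(560,560),interpolation=cv2.INTER_CUBIC),alpha=2.5))
t=read_camera("top");st=get_state()
print("top tcp",proj(t,st["eef_pos"]),proj(t,st["eef_pos"]-RT.as_matrix()[:,2]*.06))
im=t["pixels"][180:280,330:430]; cv2.imwrite("pics/g4.png",cv2.convertScaleAbs(cv2.resize(im,(600,600),interpolation=cv2.INTER_CUBIC),alpha=2))
E
python3 g3.py
```

```text
[[403.58675104  55.35162944]]
[[413.07651192  65.8772168 ]]
[[407.68828081  64.35290672]]
top tcp [[376.26557409 225.47728059]] [[378.16593579 230.45285488]]
```

View pics/g3.png

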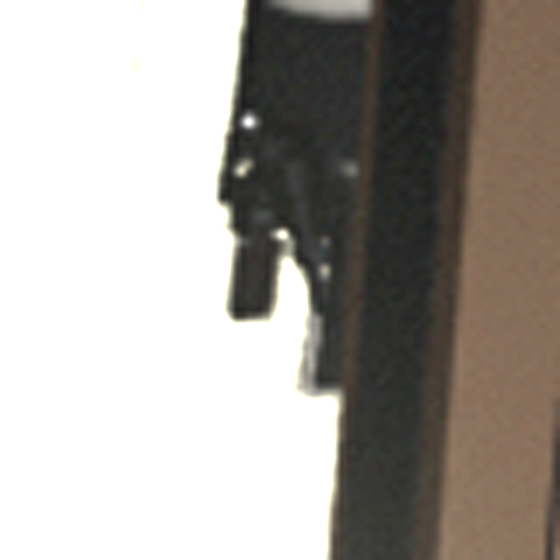

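View pics/g4.png

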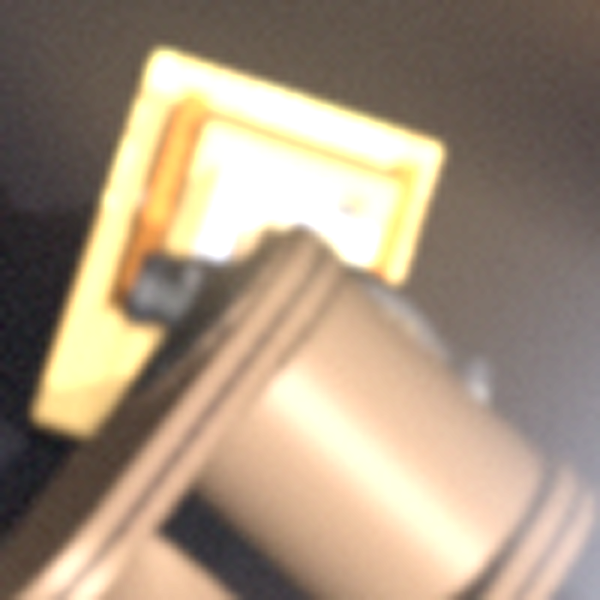

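```bash
cat > g5.py <<'E'
from h import *
import pickle
from scipy.optimize import least_squares
p=pickle.load(open("p0.pkl","rb"))["side"]
i=([0.17929742, -0.65073963,  0.19601632],[.99098,.134,0,0])
O=[(*i,1,.013,(405.7,45.4)),(*i,-1,.013,(416.4,55.7)),([.4581,-.1922,.2525],[0.971, -0.156, 0.176, 0.031],-1,.013,(318.75,110.5)),
([0.4748, -0.2179, 0.1947],[0.972, -0.154, 0.173, 0.031],-1,.013,(311.2,125)),([0.4857, -0.2105, 0.1617],[0.973, -0.153, 0.171, 0.028],-1,.013,(307.5,136.2)),
([ 0.4862944 , -0.21114857,  0.16646131],[ 0.97262784, -0.15300803,  0.17254532,  0.02849091],0,0,(311.2,131.9))]
def f(v,mode,full=False):
    r=[]
    for t,q,s,b,uv in O:
        a=R.from_quat(q).as_matrix(); X=np.array(t)+s*a[:,1]*.0425-a[:,2]*b
        X=X+(a@v if mode=="tool" else v if mode=="world" else a[:,2]*v[2]+[0,0,0] )
        r+=list(proj(p,X)[0]-uv)
    return np.array(r)
for mo in("tool","world","z"):
    q=least_squares(lambda v:f(v,mo),np.zeros(3)); print(mo,np.round(q.x,4),np.round(f(q.x,mo),1),q.cost)
# camera rotation hypothesis
def g(w):
    pp=dict(p);T=np.array(p["world_from_camera"]).copy();T[:3,:3]=T[:3,:3]@R.from_rotvec(w).as_matrix();pp["world_from_camera"]=T
    r=[]
    for t,q,s,b,uv in O:
        a=R.from_quat(q).as_matrix(); X=np.array(t)+s*a[:,1]*.0425-a[:,2]*b
        r+=list(proj(pp,X)[0]-uv)
    return np.array(r)
q=least_squares(g,np.zeros(3));print("cam",q.x,np.round(g(q.x),1),q.cost)
E
python3 g5.py
```

```text
tool [-0.0057  0.0018 -0.0311] [ 0.7  0.4 -0.4  0.3  0.  -0.9  0.6 -0.2 -0.4  1.  -0.1 -0.4] 1.694366570372754
world [-0.0133 -0.0174  0.018 ] [ 2.3  2.7  1.2  2.6 -0.9 -1.7 -0.1 -1.1 -1.  -0.  -0.8 -1.4] 14.448496479458301
z [ 0.      0.0141 -0.0322] [-0.8  0.4 -1.8  0.4 -2.1 -2.1 -1.5 -1.2 -2.4 -0.  -2.1 -1.5] 14.707447918391123
cam [-0.01214691  0.01333815 -0.02625281] [ 2.  -1.1  1.2 -1.  -1.7  0.1 -0.3  0.6 -0.8  1.7 -0.7  0. ] 7.695976460058172
```

The reported TCP sits about 31 mm ahead of where the fingertips show in the images. A tool-frame offset fits every view, so the fingers shut on air just above the block. I reopen and go deeper, allowing for the offset.

Call:
jog_arm(targets="0 0 0 0 0 0 1;0 0 0 0 0 0 1;0 0 0 0 0 0 1;0 0 0 0 0 0 1;0 0 0 0 0 0 1;0 0 0 0 0 0 1;0 0 0 0 0 0 1")

```text
time: 6.02
eef_pos: [0.4863, -0.2111, 0.1663]
tcp_rot: [0.973, -0.153, 0.172, 0.028]
contact_force: [-0.1, 1.0, -0.2]
opening: 0.975
```

```bash
cat >> h.py <<'E'
TG=lambda h=.014,dx=.004: m+A[:,2]*(h-.031)+A[:,0]*dx
E
python3 -c "
from h import *
rel(TG(),RT)"
```

```text
t 6.02 dp mm [ 13.4  -4.1 -29.3] | 32.5 rv deg [0.2 0.  0.1] 0.2 F [-0.1  1.  -0.2] op 0.975 q [-0.67 -0.23  2.19  0.16  0.85  1.13]
```

Call:
jog_arm(targets="3 -1 -6 0 0 0 1;3 -1 -6 0 0 0 1;3 -1 -6 0 0 0 1;2 -1 -5 0 0 0 1;1.5 0 -3 0 0 0 1;0 0 0 0 0 0 1;0 0 0 0 0 0 1")

```text
time: 6.6
eef_pos: [0.4997, -0.2152, 0.1361]
tcp_rot: [0.973, -0.153, 0.171, 0.028]
contact_force: [-0.3, -0.4, -0.3]
opening: 1.002
```

```bash
sed -i 's/rel(.*$/rel(TG(),RT)/' e.py; python3 e.py p4.png
```

```text
t 6.6 dp mm [-0.  -0.   0.9] | 0.9 rv deg [ 0.1 -0.1  0.1] 0.2 F [-0.3 -0.4 -0.3] op 1.002 q [-0.65 -0.15  2.19  0.16  0.78  1.13]
```

View pics/p4.png

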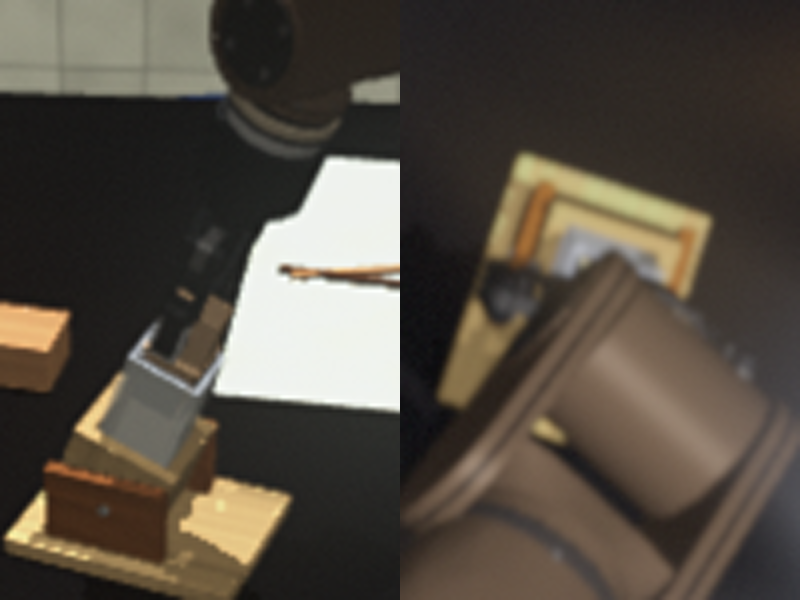

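The near finger now overlaps the grip block at about (180,325), and the tip is just outside the flange. Closing.

Call:
jog_arm(targets="0 0 0 0 0 0 -1;0 0 0 0 0 0 -1;0 0 0 0 0 0 -1;0 0 0 0 0 0 -1;0 0 0 0 0 0 -1;0 0 0 0 0 0 -1;0 0 0 0 0 0 -1;0 0 0 0 0 0 -1", force=70)

```text
time: 7.37
eef_pos: [0.4998, -0.2166, 0.1381]
tcp_rot: [0.972, -0.154, 0.173, 0.029]
contact_force: [-0.0, -0.7, 0.1]
opening: 0.337
```

```bash
python3 e.py p5.png
```

```text
t 7.37 dp mm [-0.2  1.4 -1.1] | 1.8 rv deg [0.3 0.1 0.2] 0.4 F [-0.  -0.7  0.1] op 0.337 q [-0.66 -0.16  2.19  0.16  0.78  1.14]
```

View pics/p5.png

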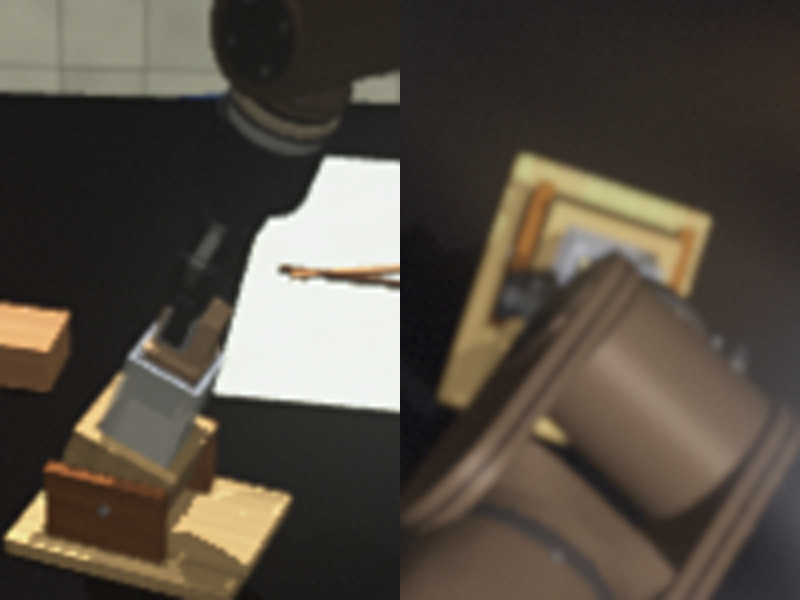

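Opening 0.337 (28.6 mm) and the tip is just above the flange, so the grip is good. Because of the offset, the reported TCP sits almost exactly at the neck, so pure turns about the column's x axis rock the stopper there. A gentle first swing:

Call:
jog_arm(targets="0 0 0 2.2 -0.7 0.9 -1;0 0 0 2.2 -0.7 0.9 -1;-0.1 0 0.3 2.2 -0.7 0.9 -1;0 0 0 0 0 0 -1")

```text
time: 7.8
eef_pos: [0.4997, -0.2165, 0.1389]
tcp_rot: [0.973, -0.139, 0.183, -0.034]
contact_force: [-0.3, 2.7, 1.4]
opening: 0.338
```

```bash
cat > r.py <<'E'
from h import *
st=get_state()
r0=R.from_quat([0.97263,-0.1530,0.17254,0.02849])
Rc=R.from_quat(st["tcp_rot"])
w=A.T@np.degrees((Rc*RT.inv()).as_rotvec())
d=A.T@(st["eef_pos"]-TG())*1e3
print("t",round(st["time"],2),"rock/other deg",np.round(w,2),"disp mm col axes",np.round(d,2),"F col",np.round(A.T@st["contact_force"],1),"T col",np.round(A.T@st["wrist_torque"],2),"op",round(st["opening"],3))
E
python3 r.py
```

```text
t 7.8 rock/other deg [ 7.27 -0.16  0.28] disp mm col axes [ 0.99 -1.23  1.58] F col [-0.6  2.5  1.7] T col [-0.02  0.28 -0.1 ] op 0.338
```

Call:
jog_arm(targets="-0.1 0 0.2 -2.9 0.9 -1.1 -1;-0.1 0 0.2 -2.9 0.9 -1.1 -1;-0.1 0 0.2 -2.9 0.9 -1.1 -1;-0.1 0 0.2 -2.9 0.9 -1.1 -1;-0.1 0 0.2 -2.9 0.9 -1.1 -1;-0.1 0 0.2 2.9 -0.9 1.1 -1;-0.1 0 0.2 2.9 -0.9 1.1 -1;-0.1 0 0.2 2.9 -0.9 1.1 -1;-0.1 0 0.2 2.9 -0.9 1.1 -1;-0.1 0 0.2 2.9 -0.9 1.1 -1")

```text
time: 8.63
eef_pos: [0.499, -0.2159, 0.1416]
tcp_rot: [0.973, -0.138, 0.184, -0.025]
contact_force: [-2.8, -0.1, 1.3]
opening: 0.337
```

```bash
python3 r.py
```

```text
t 8.63 rock/other deg [ 6.31 -0.51  0.58] disp mm col axes [ 1.12 -0.84  4.41] F col [-2.  -1.   2.2] T col [-0.63  0.71 -0.21] op 0.337
```

```bash
cat > v.py <<'E'
from h import *
import sys
p=read_camera("side")
import pickle
P=pickle.load(open("p0.pkl","rb"))["side"]
f=lambda q:cv2.convertScaleAbs(cv2.resize(q["pixels"][115:190,265:340],(400,400),interpolation=cv2.INTER_CUBIC),alpha=1.5)
a,b=f(P),f(p)
for im in(a,b):
    for y in(100,150,200,250,300): cv2.line(im,(0,y),(400,y),(0,255,0),1)
cv2.imwrite("pics/"+sys.argv[1],np.hstack([a,b]))
E
python3 v.py v1.png
```

```text
(no output)
```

View pics/v1.png

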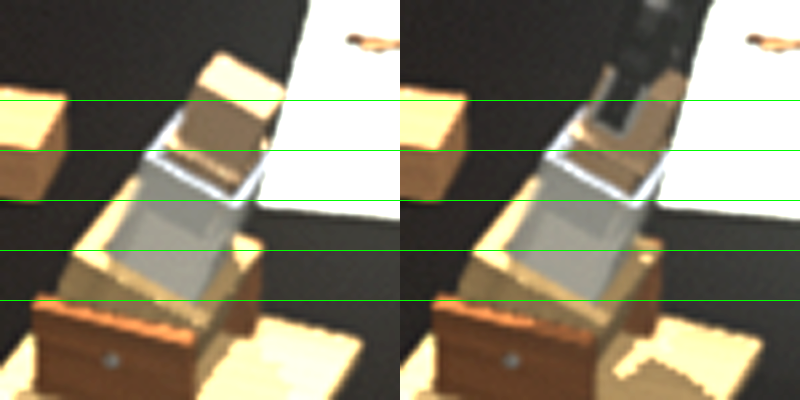

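```bash
cat > lift.py <<'E'
from h import *
import pickle
P=pickle.load(open("p0.pkl","rb"))["side"]
p=read_camera("side")
def sh(b):
    y0,y1,x0,x1=b
    a=P["pixels"][y0:y1,x0:x1].astype(np.float32).mean(2);c=p["pixels"][y0:y1,x0:x1].astype(np.float32).mean(2)
    w=np.eye(2,3,dtype=np.float32)
    cc,w=cv2.findTransformECC(a,c,w,cv2.MOTION_TRANSLATION,(3,200,1e-6),None,1); return np.round(w[:,2],2),round(cc,3)
u=proj(P,np.array([m,m+A[:,2]*.01]));print("px for 10mm lift",u[1]-u[0])
for n,b in(("frontlip",(143,158,292,312)),("leftcorner",(136,152,288,300)),("sleeve(ref)",(160,180,272,292)),("block(ref)",(128,155,240,280))):
    try: print(n,sh(b))
    except Exception as e: print(n,"fail")
E
python3 lift.py
```

```text
px for 10mm lift [ 1.24260781 -2.73607941]
frontlip (array([ 0.08, -0.05], dtype=float32), 0.916)
leftcorner (array([-0.01, -0.07], dtype=float32), 0.944)
sleeve(ref) (array([-0.05, -0.05], dtype=float32), 0.986)
block(ref) (array([-0.,  0.], dtype=float32), 1.0)
```

The column hasn't moved (registration under 0.1 px, where 10 mm would be 3 px), and the stopper is 3.6 mm out. Continuing.

Call:
jog_arm(targets="0 0.2 0.2 -2.9 0.9 -1.1 -1;0 0.2 0.2 -2.9 0.9 -1.1 -1;0 0.2 0.2 -2.9 0.9 -1.1 -1;0 0.2 0.2 -2.9 0.9 -1.1 -1;0 0.2 0.2 -2.4 0.8 -0.9 -1;-0.2 -0.2 0.2 2.9 -0.9 1.1 -1;-0.2 -0.2 0.2 2.9 -0.9 1.1 -1;-0.2 -0.2 0.2 2.9 -0.9 1.1 -1;-0.2 -0.2 0.2 2.9 -0.9 1.1 -1;-0.2 -0.2 0.2 2.9 -0.9 1.1 -1")

```text
time: 9.57
eef_pos: [0.498, -0.2155, 0.1447]
tcp_rot: [0.973, -0.136, 0.186, -0.014]
contact_force: [-2.3, -1.8, -0.4]
opening: 0.337
```

```bash
python3 r.py; python3 lift.py
```

```text
t 9.57 rock/other deg [ 5.11 -0.89  0.94] disp mm col axes [ 1.24 -0.73  7.74] F col [-1.7 -2.4  0.2] T col [-0.75  0.64 -0.39] op 0.337
px for 10mm lift [ 1.24260781 -2.73607941]
frontlip (array([ 0.03, -0.03], dtype=float32), 0.913)
leftcorner (array([-0.17,  0.05], dtype=float32), 0.923)
sleeve(ref) (array([-0.03, -0.03], dtype=float32), 0.995)
block(ref) (array([-0.01, -0.  ], dtype=float32), 1.0)
```

Call:
jog_arm(targets="0.1 0.4 0.2 -2.4 0.9 -1.1 -1;0.1 0.4 0.2 -2.4 0.9 -1.1 -1;0.1 0.4 0.2 -2.4 0.9 -1.1 -1;0 0.4 0.2 -2.4 0.9 -1.1 -1;0 0.4 0.2 -2.4 0.8 -1 -1;-0.3 -0.4 0.2 3.1 -0.8 1 -1;-0.3 -0.4 0.2 3.1 -0.8 1 -1;-0.3 -0.4 0.2 3.1 -0.8 1 -1;-0.3 -0.4 0.2 3.1 -0.8 1 -1;-0.3 -0.4 0.2 3.1 -0.8 1 -1")

```text
time: 10.45
eef_pos: [0.497, -0.2156, 0.1478]
tcp_rot: [0.973, -0.141, 0.178, -0.025]
contact_force: [-2.3, 0.9, 0.1]
opening: 0.339
```

```bash
python3 r.py; python3 lift.py
```

```text
t 10.45 rock/other deg [6.12 0.21 0.19] disp mm col axes [ 1.4  -1.13 10.98] F col [-2.3  0.2  1. ] T col [-0.69  0.49 -0.1 ] op 0.339
px for 10mm lift [ 1.24260781 -2.73607941]
frontlip (array([ 0.06, -0.02], dtype=float32), 0.92)
leftcorner (array([-0.15,  0.03], dtype=float32), 0.949)
sleeve(ref) (array([-0.04, -0.04], dtype=float32), 0.988)
block(ref) (array([-0., -0.], dtype=float32), 1.0)
```

Call:
jog_arm(targets="0.1 0.6 0.2 -2.7 0.9 -1.1 -1;0.1 0.6 0.2 -2.7 0.9 -1.1 -1;0.1 0.6 0.2 -2.7 0.9 -1.1 -1;0.1 0.6 0.2 -2.7 0.9 -1.1 -1;0.1 0.6 0.2 -2.4 0.8 -1 -1;-0.3 -0.7 0.2 3.1 -0.9 1 -1;-0.3 -0.7 0.2 3.1 -0.9 1 -1;-0.3 -0.7 0.2 3.1 -0.9 1 -1;-0.3 -0.7 0.2 3.1 -0.9 1 -1;-0.3 -0.7 0.2 3.1 -0.9 1 -1")

```text
time: 11.33
eef_pos: [0.496, -0.2154, 0.1512]
tcp_rot: [0.974, -0.143, 0.176, -0.023]
contact_force: [-2.0, -0.1, 0.1]
opening: 0.338
```

```bash
python3 r.py; python3 lift.py
```

```text
t 11.33 rock/other deg [5.83 0.47 0.12] disp mm col axes [ 1.58 -1.32 14.51] F col [-1.7 -0.7  0.8] T col [-0.61  0.51 -0.07] op 0.338
px for 10mm lift [ 1.24260781 -2.73607941]
frontlip (array([ 0.08, -0.05], dtype=float32), 0.92)
leftcorner (array([-0.11, -0.06], dtype=float32), 0.96)
sleeve(ref) (array([-0.05, -0.01], dtype=float32), 0.99)
block(ref) (array([-0.,  0.], dtype=float32), 1.0)
```

Travel is 13.7 mm and the column is still home.

Call:
jog_arm(targets="0.1 0.7 0.2 -2.7 0.9 -1.1 -1;0.1 0.7 0.2 -2.7 0.9 -1.1 -1;0.1 0.7 0.2 -2.7 0.9 -1.1 -1;0.1 0.7 0.2 -2.7 0.9 -1.1 -1;0.1 0.7 0.2 -2.4 0.8 -1 -1;-0.3 -0.8 0.2 3.1 -1 1 -1;-0.3 -0.8 0.2 3.1 -1 1 -1;-0.3 -0.8 0.2 3.1 -1 1 -1;-0.3 -0.8 0.2 3.1 -1 1 -1;-0.3 -0.8 0.2 3.1 -1 1 -1")

```text
time: 12.22
eef_pos: [0.4949, -0.2151, 0.1546]
tcp_rot: [0.973, -0.144, 0.177, -0.019]
contact_force: [-1.7, -0.8, 0.3]
opening: 0.341
```

```bash
python3 r.py; python3 lift.py
```

```text
t 12.22 rock/other deg [5.39 0.2  0.04] disp mm col axes [ 1.69 -1.35 18.04] F col [-1.2 -1.2  0.8] T col [-0.58  0.55 -0.11] op 0.341
px for 10mm lift [ 1.24260781 -2.73607941]
frontlip (array([ 0.1 , -0.05], dtype=float32), 0.919)
leftcorner (array([-0.1 , -0.07], dtype=float32), 0.958)
sleeve(ref) (array([-0.05, -0.01], dtype=float32), 0.991)
block(ref) (array([-0., -0.], dtype=float32), 1.0)
```

Call:
jog_arm(targets="0.1 0.8 0.2 -2.7 0.9 -1.1 -1;0.1 0.8 0.2 -2.7 0.9 -1.1 -1;0.1 0.8 0.2 -2.7 0.9 -1.1 -1;0.1 0.8 0.2 -2.7 0.9 -1.1 -1;0.1 0.8 0.2 -2.4 0.8 -1 -1;-0.3 -0.9 0.2 3.1 -1 1 -1;-0.3 -0.9 0.2 3.1 -1 1 -1;-0.3 -0.9 0.2 3.1 -1 1 -1;-0.3 -0.9 0.2 3.1 -1 1 -1;-0.3 -0.9 0.2 3.1 -1 1 -1")

```text
time: 13.1
eef_pos: [0.4933, -0.2158, 0.1608]
tcp_rot: [0.973, -0.144, 0.178, -0.013]
contact_force: [-2.3, -0.1, 0.4]
opening: 0.337
```

```bash
python3 r.py; python3 lift.py; python3 v.py v2.png
```

```text
t 13.1 rock/other deg [ 4.71 -0.05  0.18] disp mm col axes [ 2.64 -2.46 24.36] F col [-1.9 -0.8  1.1] T col [-0.15  0.45 -0.  ] op 0.337
px for 10mm lift [ 1.24260781 -2.73607941]
frontlip (array([ 0.04, -0.05], dtype=float32), 0.92)
leftcorner (array([-0.12, -0.1 ], dtype=float32), 0.957)
sleeve(ref) (array([-0.04, -0.01], dtype=float32), 0.99)
block(ref) (array([-0.,  0.], dtype=float32), 1.0)
```

View pics/v2.png

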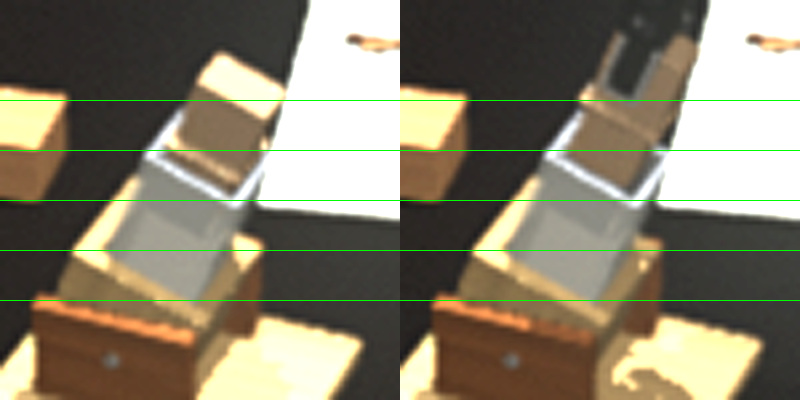

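Travel is 23.5 mm, the liners have let go, and the column lip is unmoved. In the right half the stopper is clearly raised, with its flange at (620,110). I straighten it and draw it out along the axis.

Call:
jog_arm(targets="0.1 1 0.5 -2 0.7 -0.8 -1;0.1 0.9 0.5 -2 0.7 -0.8 -1;-1 0.3 2.8 0 0 0 -1;-1 0.3 2.8 0 0 0 -1;-1.3 0.4 3.8 0 0 0 -1;-2 0.6 5.6 0 0 0 -1;-2.6 0.8 7.5 0 0 0 -1;-3.3 1 9.4 0 0 0 -1;-3.3 1 9.4 0 0 0 -1;-3.3 1 9.4 0 0 0 -1")

```text
time: 14.03
eef_pos: [0.4739, -0.2039, 0.2127]
tcp_rot: [0.973, -0.154, 0.169, 0.031]
contact_force: [0.0, 0.9, -0.8]
opening: 0.339
```

```bash
python3 r.py; python3 lift.py; python3 e.py v3.png
```

```text
t 14.03 rock/other deg [-0.54  0.26 -0.07] disp mm col axes [-0.37  2.91 80.65] F col [-0.5  0.8 -0.6] T col [ 0.03  0.2  -0.01] op 0.339
px for 10mm lift [ 1.24260781 -2.73607941]
frontlip (array([ 0.13, -0.13], dtype=float32), 0.822)
leftcorner (array([-0.01, -0.18], dtype=float32), 0.939)
sleeve(ref) (array([-0.  , -0.01], dtype=float32), 0.998)
block(ref) (array([-0., -0.], dtype=float32), 1.0)
t 14.08 dp mm [ 24.9 -10.6 -78.7] | 83.2 rv deg [ 0.5 -0.2  0.3] 0.6 F [ 1.2 -0.4  0.7] op 0.334 q [-0.66 -0.31  2.17  0.13  0.96  1.16]
```

View pics/v3.png

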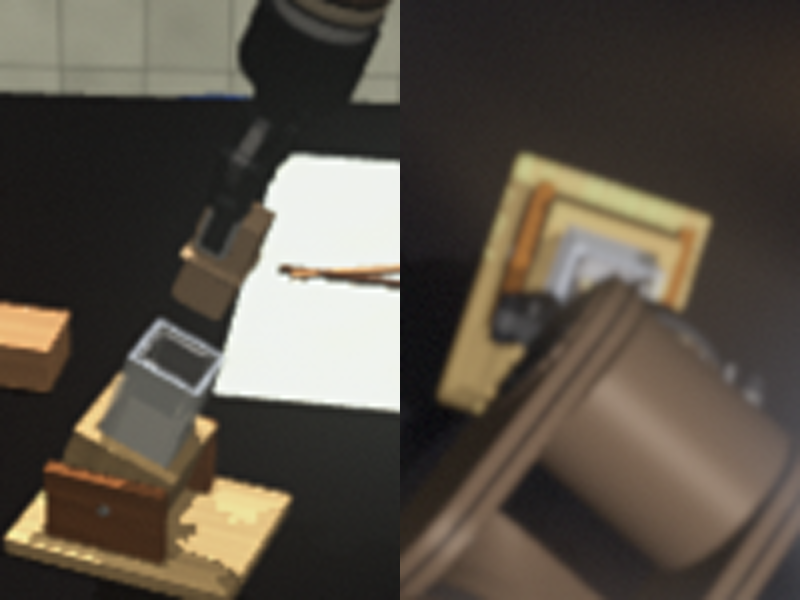

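The stopper is out, shown in the side view at (225,265), and the column is still home with its empty mouth at (175,350). Now I measure the tray more carefully and plan the transfer.

```bash
cat > tr.py <<'E'
from h import *
for n in("side","top"):
    p=read_camera(n)
    for r in silhouettes("tray_in",p)[:4]:
        mk=r["mask"].astype(np.uint8); 
        c=cv2.findContours(mk,cv2.RETR_EXTERNAL,cv2.CHAIN_APPROX_NONE)[0]; c=max(c,key=cv2.contourArea)
        q=cv2.approxPolyDP(cv2.convexHull(c),8,True)[:,0]
        W=np.array([atz(p,x,.018)[:2] for x in q])
        print(n,round(r["p"],2),np.round(r["uv"],0),"corners",np.round(W,3).tolist(),"mean",np.round(W.mean(0),3),"sides",np.round(np.linalg.norm(W-np.roll(W,1,0),axis=1),3))
a=np.radians(10);x=np.array([np.cos(a),np.sin(a),0]);z=np.array([0,0,-1.])
RV=R.from_matrix(np.c_[x,np.cross(z,x),z])
rel([.586+.005,.157,.12],RV)
E
python3 tr.py
```

```text
side 0.91 [253. 282.] corners [[0.659, 0.068], [0.493, 0.091], [0.514, 0.262], [0.675, 0.241]] mean [0.585 0.166] sides [0.173 0.167 0.173 0.162]
side 0.88 [394. 329.] corners [[0.364, 0.15], [0.141, 0.181], [0.182, 0.415], [0.399, 0.381]] mean [0.272 0.282] sides [0.233 0.225 0.238 0.22 ]
side 0.7 [160. 292.] corners [[0.72, 0.189], [0.757, 0.307], [0.873, 0.263], [0.834, 0.146]] mean [0.796 0.226] sides [0.122 0.124 0.124 0.123]
side 0.7 [301. 151.] corners [[0.522, -0.483], [0.464, -0.431], [0.499, -0.277], [0.553, -0.321]] mean [ 0.51  -0.378] sides [0.165 0.077 0.158 0.07 ]
top 0.8 [206. 120.] corners [[0.873, 0.25], [0.837, 0.136], [0.722, 0.175], [0.76, 0.291]] mean [0.798 0.213] sides [0.12  0.12  0.121 0.121]
top 0.64 [175. 315.] corners [[0.399, 0.369], [0.367, 0.145], [0.144, 0.195], [0.175, 0.404]] mean [0.271 0.279] sides [0.226 0.226 0.229 0.212]
top 0.59 [226. 194.] corners [[0.657, 0.058], [0.493, 0.083], [0.52, 0.248], [0.682, 0.222]] mean [0.588 0.153] sides [0.165 0.165 0.167 0.165]
t 14.38 dp mm [117.  360.6 -90.5] | 389.7 rv deg [ 1.8 19.8 27.7] 34.1 F [-0.2 -0.3 -0.1] op 0.337 q [-0.66 -0.31  2.17  0.13  0.96  1.16]
```

The middle tray is confirmed (sides about 167 mm, centre about (0.587, 0.158)). Transfer:

Call:
jog_arm(targets="-2 3 14 0 0.5 0.5 -1;0 5 18 0.1 1 1.4 -1;3 12 14 0.1 1 1.4 -1;6 18 6 0.1 1 1.4 -1;6 18 2 0.1 1 1.4 -1;6 18 0 0.1 1 1.4 -1;6 18 0 0.1 1 1.4 -1;6 18 0 0.1 1 1.4 -1;6 18 0 0.1 1 1.4 -1;6 18 0 0.1 1 1.4 -1")

```text
time: 15.22
eef_pos: [0.5147, -0.0528, 0.2577]
tcp_rot: [0.996, -0.039, 0.078, 0.014]
contact_force: [-0.3, -0.2, -0.7]
opening: 0.337
```

```bash
cat >> h.py <<'E'
_a=np.radians(10);_x=np.array([np.cos(_a),np.sin(_a),0]);_z=np.array([0,0,-1.])
RV=R.from_matrix(np.c_[_x,np.cross(_z,_x),_z])
E
python3 -c "
from h import *
rel([.591,.157,.12],RV)"
```

```text
t 15.22 dp mm [  76.3  209.8 -137.7] | 262.3 rv deg [ 0.9  9.  14.5] 17.1 F [-0.3 -0.2 -0.7] op 0.337 q [-0.31 -0.22  1.99  0.01  1.21  1.34]
```

Call:
jog_arm(targets="8 20 -8 0.1 1 1.5 -1;8 22 -12 0.1 1 1.5 -1;8 22 -15 0.1 1 1.5 -1;8 22 -15 0.1 1 1.5 -1;8 22 -15 0.1 1 1.5 -1;8 22 -15 0.1 1 1.5 -1;8 22 -12 0.1 1 1.5 -1;8 20 -12 0.1 1 1.5 -1;5 10 -8 0 0.5 1.5 -1;0 0 0 0 0 0 -1")

```text
time: 16.05
eef_pos: [0.586, 0.1423, 0.1325]
tcp_rot: [0.996, 0.087, -0.003, 0.0]
contact_force: [-0.7, -1.1, -0.8]
opening: 0.34
```

```bash
cat > w.py <<'E'
from h import *
import sys
rel([.591,.157,float(sys.argv[2])],RV)
ims=[]
for n,c in(("side",(255,250)),("top",(235,200))):
    p=read_camera(n)
    x0,y0=max(0,c[0]-50),c[1]-75
    im=cv2.convertScaleAbs(cv2.resize(p["pixels"][y0:y0+150,x0:x0+100],(400,600),interpolation=cv2.INTER_CUBIC),alpha=1.3)
    st=get_state();Rm=R.from_quat(st["tcp_rot"]).as_matrix()
    for l,c2 in((0,(0,0,255)),(-.0118,(0,255,0)),(-.0878,(255,0,255))):
        X=st["eef_pos"]+Rm@np.array([-.005,0,l]); u=(proj(p,X)[0]-[x0,y0]+.5)*4; cv2.circle(im,tuple(int(v) for v in u),3,c2,-1)
    ims.append(im)
cv2.imwrite("pics/"+sys.argv[1],np.hstack(ims))
E
python3 w.py w1.png .12
```

```text
t 16.05 dp mm [  5.   14.7 -12.5] | 20.0 rv deg [ 0.1 -0.3  0. ] 0.3 F [-0.7 -1.1 -0.8] op 0.34 q [ 0.07  0.19  1.81 -0.    1.15  1.47]
```

View pics/w1.png

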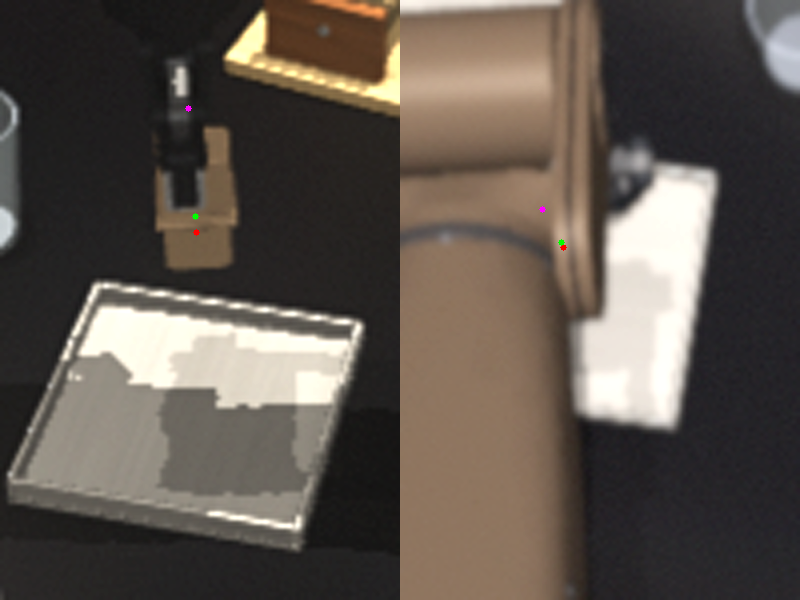

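My overlay dots had a sign slip: the plug end lies 12 mm beyond the reported TCP, which matches the image (plug end at (200,262)). The stopper hangs upright over the tray. I shift to the centre and come down.

Call:
jog_arm(targets="2 6 -8 0 -0.2 0 -1;2 6 -14 0 0 0 -1;1 2 -18 0 0 0 -1;0 0 -18 0 0 0 -1;0 0 -16 0 0 0 -1;0 0 -10 0 0 0 -1;0 0 -5 0 0 0 -1;0 0 0 0 0 0 -1;0 0 0 0 0 0 -1")

```text
time: 16.9
eef_pos: [0.5925, 0.1523, 0.0422]
tcp_rot: [0.997, 0.081, 0.004, 0.001]
contact_force: [0.3, -0.1, -0.6]
opening: 0.341
```

```bash
sed -i 's/-\.0118/.0118/;s/-\.0878/-.0642/' w.py; python3 w.py w2.png .0158
```

```text
t 16.9 dp mm [ -1.5   4.7 -26.4] | 26.9 rv deg [0.1 0.5 0.7] 0.9 F [ 0.3 -0.1 -0.6] op 0.341 q [ 0.09  0.31  1.85 -0.    0.97  1.5 ]
```

View pics/w2.png

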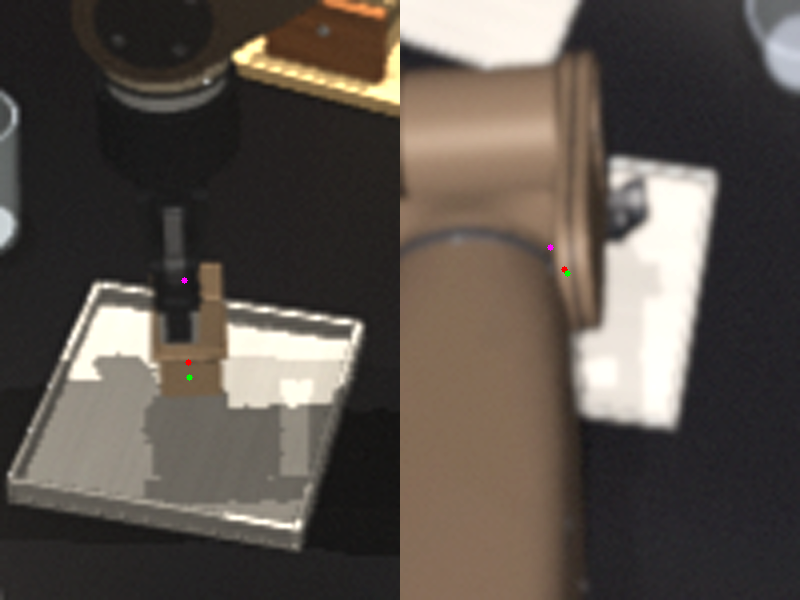

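Call:
jog_arm(targets="0 1 -5 0.1 0.3 0.3 -1;0 1 -6 0 0.2 0.3 -1;0 0 -5 0 0 0 -1;0 0 -3 0 0 0 -1;0 0 0 0 0 0 -1;0 0 0 0 0 0 -1")

```text
time: 17.5
eef_pos: [0.5957, 0.155, 0.0256]
tcp_rot: [0.996, 0.087, 0.004, -0.0]
contact_force: [-0.0, -0.9, -1.6]
opening: 0.339
```

```bash
python3 w.py w3.png .0158
```

```text
t 17.5 dp mm [-4.7  2.  -9.8] | 11.0 rv deg [-0.1  0.4  0. ] 0.4 F [-0.  -0.9 -1.6] op 0.339 q [0.09 0.34 1.84 0.   0.95 1.49]
```

Call:
jog_arm(targets="0 0 -2 0 0.3 0 -1;0 0 -2 0 0.1 0 -1;0 0 -2 0 0 0 -1;0 0 -1 0 0 0 -1;0 0 0 0 0 0 -1;0 0 0 0 0 0 -1")

```text
time: 18.1
eef_pos: [0.5962, 0.155, 0.0185]
tcp_rot: [0.996, 0.087, 0.0, -0.001]
contact_force: [-0.9, -0.8, -0.7]
opening: 0.341
```

```bash
python3 w.py w4.png .0158
```

```text
t 18.1 dp mm [-5.2  2.  -2.7] | 6.2 rv deg [-0.1  0.   0. ] 0.1 F [-0.9 -0.8 -0.7] op 0.341 q [0.09 0.36 1.84 0.   0.94 1.49]
```

View pics/w4.png

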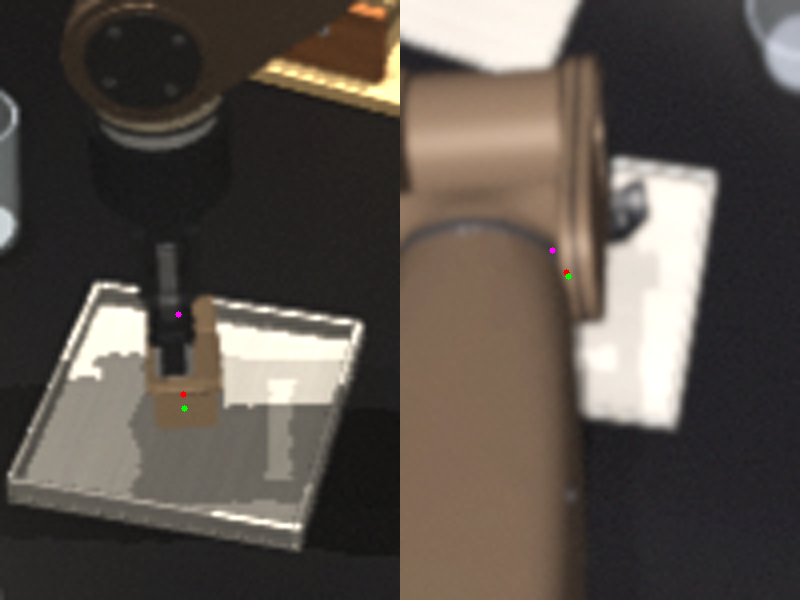

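Call:
jog_arm(targets="0 0 -1 0 0 0 -1;0 0 -1 0 0 0 -1;0 0 0 0 0 0 -1")

```text
time: 18.45
eef_pos: [0.5964, 0.155, 0.0167]
tcp_rot: [0.996, 0.087, 0.001, -0.001]
contact_force: [-0.7, -1.0, 0.4]
opening: 0.339
```

Call:
jog_arm(targets="0 0 -1 0 0 0 -1;0 0 0 0 0 0 -1")

```text
time: 18.62
eef_pos: [0.5964, 0.155, 0.0156]
tcp_rot: [0.996, 0.087, 0.001, -0.001]
contact_force: [-0.5, 0.9, -1.9]
opening: 0.337
```

Call:
jog_arm(targets="0 0 -0.8 0 0 0 -1;0 0 0 0 0 0 -1")

```text
time: 18.78
eef_pos: [0.5968, 0.1551, 0.0154]
tcp_rot: [0.996, 0.087, 0.001, -0.001]
contact_force: [0.1, -0.1, -1.1]
opening: 0.343
```

Call:
jog_arm(targets="0 0 -0.8 0 0 0 -1;0 0 -0.8 0 0 0 -1;0 0 0 0 0 0 -1")

```text
time: 19.03
eef_pos: [0.5973, 0.1551, 0.0153]
tcp_rot: [0.996, 0.087, 0.001, -0.001]
contact_force: [0.3, -0.0, -0.7]
opening: 0.34
```

```bash
python3 w.py w5.png .0158
```

```text
t 19.03 dp mm [-6.3  1.9  0.5] | 6.6 rv deg [-0.1  0.2  0. ] 0.2 F [ 0.3 -0.  -0.7] op 0.34 q [0.09 0.36 1.84 0.   0.94 1.49]
```

View pics/w5.png

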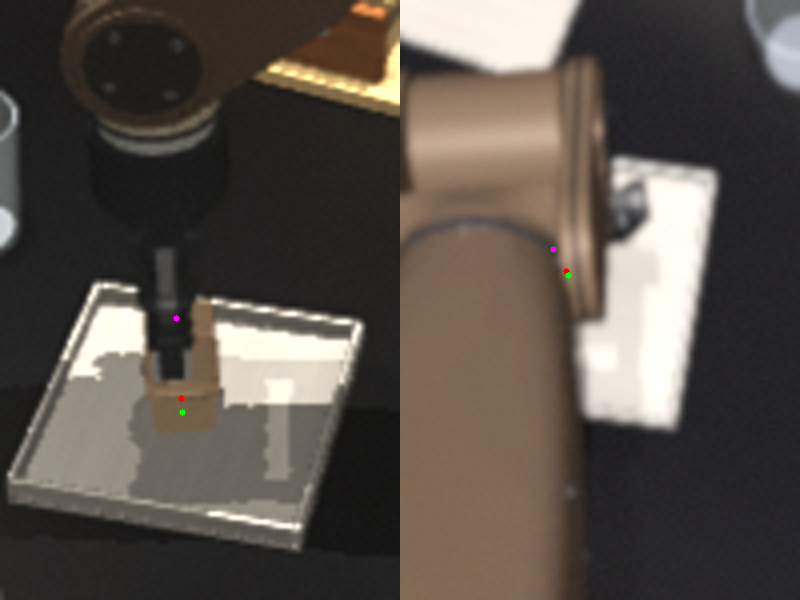

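Z has stalled at 0.0153 m despite further commands, and predicted contact was 0.0158 m, so the plug end is resting on the tray floor. Opening.

Call:
jog_arm(targets="0 0 0 0 0 0 -0.1;0 0 0 0 0 0 0;0 0 0 0 0 0 0.3;0 0 0 0 0 0 0.6;0 0 0 0 0 0 1;0 0 0 0 0 0 1;0 0 0 0 0 0 1;0 0 0 0 0 0 1")

```text
time: 19.8
eef_pos: [0.5974, 0.1551, 0.0142]
tcp_rot: [0.996, 0.087, 0.002, -0.001]
contact_force: [-0.5, 0.2, 0.1]
opening: 1.0
```

```bash
python3 w.py w6.png .0158
```

```text
t 19.8 dp mm [-6.4  1.9  1.6] | 6.8 rv deg [-0.1  0.2  0. ] 0.2 F [-0.5  0.2  0.1] op 1.0 q [0.09 0.37 1.84 0.   0.93 1.49]
```

View pics/w6.png

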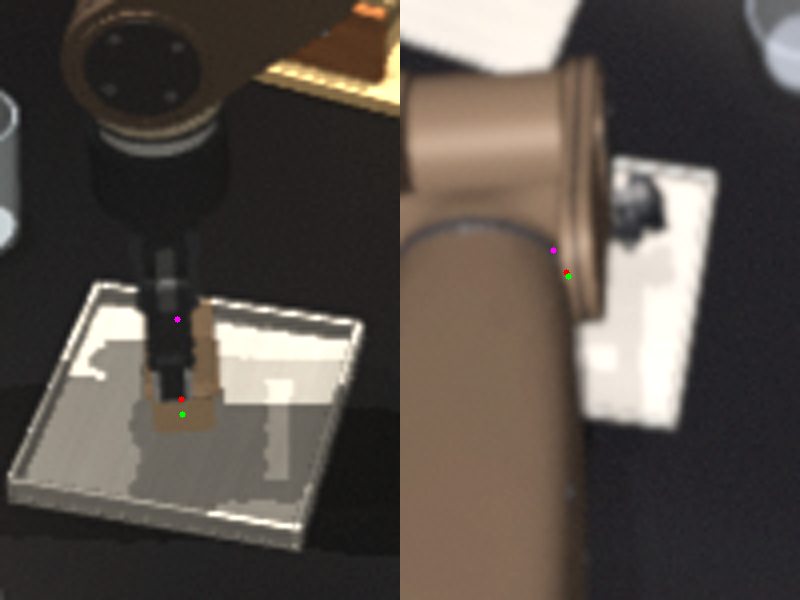

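The fingers are open and the stopper stands (around (185,370), right edge vertical). Retreating straight up.

Call:
jog_arm(targets="0 0 5 0 0 0 1;0 0 10 0 0 0 1;0 0 15 0 0 0 1;0 0 20 0 0 0 1;0 0 25 0 0 0 1;0 0 30 0 0 0 1;0 0 30 0 0 0 1;0 0 20 0 0 0 1;-15 0 10 0 0 0 1;-15 0 5 0 0 0 1")

```text
time: 20.73
eef_pos: [0.5656, 0.1544, 0.1975]
tcp_rot: [0.996, 0.087, 0.002, -0.0]
contact_force: [0.7, -0.3, 0.8]
opening: 0.998
```

Call:
jog_arm(targets="-20 -20 0 0 0 0 1;-20 -30 0 0 0 0 1;-20 -30 0 0 0 0 1;-10 -30 0 0 0 0 1;0 -30 0 0 0 0 1;0 0 0 0 0 0 1;0 0 0 0 0 0 1")

```text
time: 21.32
eef_pos: [0.4927, 0.0115, 0.2109]
tcp_rot: [0.996, 0.089, 0.012, 0.001]
contact_force: [0.2, 0.1, 0.2]
opening: 1.001
```

```bash
sed -i 's/cv2.circle/0 and cv2.circle/' w.py; python3 w.py w7.png .0158; python3 lift.py
python3 - <<'E'
from h import *
p=read_camera("side");t=read_camera("top")
cv2.imwrite("pics/fs.png",p["pixels"]);cv2.imwrite("pics/ft.png",t["pixels"])
for n in("stopper_center","stopper","stopper_grip","beaker_center","bottle_center","block_center"):
    a,b=mark_of(n,p),mark_of(n,t)
    if a and b:
        x,e=tri([ray(p,a[0]["uv"]),ray(t,b[0]["uv"])]);print(n,np.round(x,3),np.round(e,4))
    else: print(n,len(a),len(b),[np.round(q[0]["uv"],1) for q in (a,b) if q])
E
```

```text
t 21.32 dp mm [  98.3  145.5 -195.1] | 262.5 rv deg [-0.   1.4 -0.2] 1.4 F [0.2 0.1 0.2] op 1.001 q [-0.19 -0.15  2.01  0.01  1.26  1.21]
px for 10mm lift [ 1.24260781 -2.73607941]
frontlip fail
leftcorner fail
sleeve(ref) (array([ 0.01, -0.  ], dtype=float32), 1.0)
block(ref) (array([-0.,  0.], dtype=float32), 1.0)
stopper_center [0.589 0.152 0.041] [0.0004 0.0004]
stopper [ 0.59   0.154 -0.01 ] [0.004 0.004]
stopper_grip [0.59  0.149 0.049] [0.0006 0.0006]
beaker_center [ 0.744 -0.002  0.049] [0.0001 0.0001]
bottle_center [0.65  0.42  0.079] [0. 0.]
block_center [ 0.638 -0.434  0.027] [0.0023 0.0023]
```

View pics/w7.png

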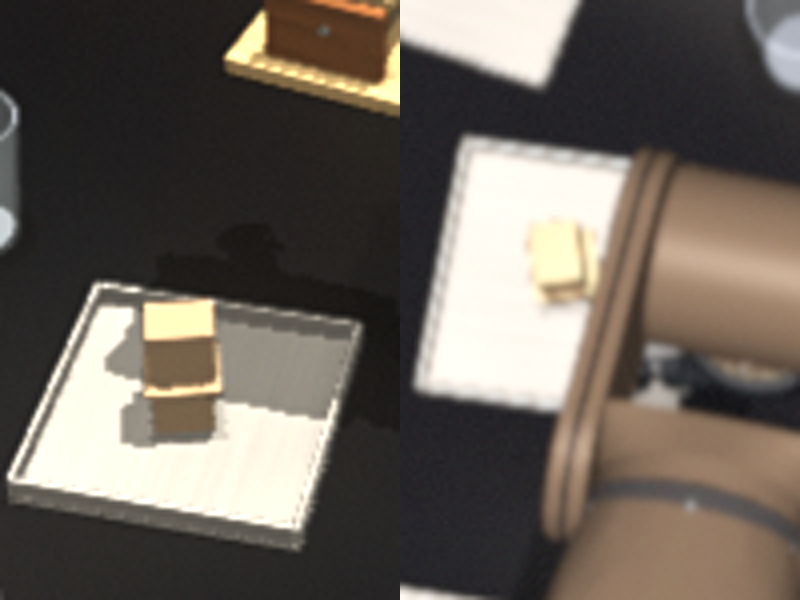

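View pics/fs.png

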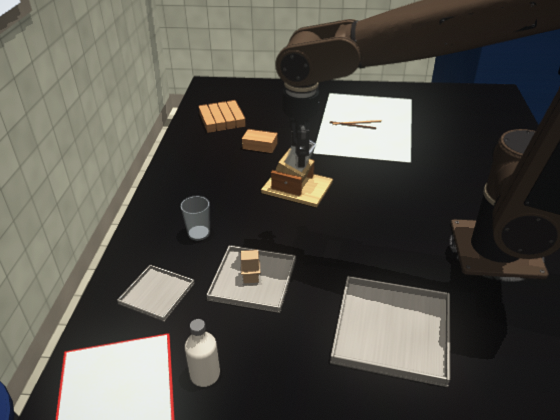

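The stopper stands upright near the tray centre, at about (250,268) in the full side view. The beaker, bottle and block are where they were. The gripper hides the column lip, so I move aside for one last check of the column.

Call:
jog_arm(targets="0 0 20 0 0 0 1;0 0 30 0 0 0 1;0 0 30 0 0 0 1;0 0 30 0 0 0 1;0 10 15 0 0 0 1;0 0 0 0 0 0 1;0 0 0 0 0 0 1")

```text
time: 22.75
eef_pos: [0.4896, 0.0225, 0.3372]
tcp_rot: [0.996, 0.09, 0.008, 0.0]
contact_force: [0.4, 0.1, -0.2]
opening: 1.0
```

```bash
python3 lift.py;python3 v.py v9.png; python3 w.py w9.png .0158
```

```text
px for 10mm lift [ 1.24260781 -2.73607941]
frontlip (array([-0.06, -0.4 ], dtype=float32), 0.761)
leftcorner (array([-0.01, -0.18], dtype=float32), 0.938)
sleeve(ref) (array([0.01, 0.  ], dtype=float32), 1.0)
block(ref) (array([0., 0.], dtype=float32), 1.0)
t 22.85 dp mm [ 101.8  134.5 -320.1] | 361.9 rv deg [-0.1  0.8 -0.3] 0.9 F [-0.4  0.1 -0.6] op 1.003 q [-0.16 -0.22  1.84  0.    1.5   1.23]
```

View pics/v9.png

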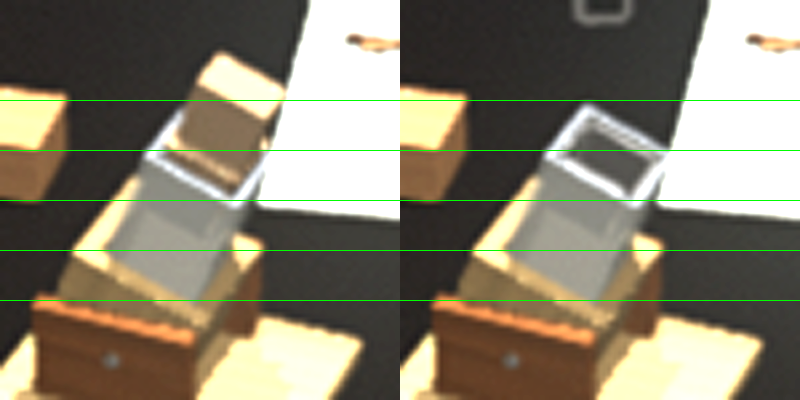

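The column lip and corners coincide with the first picture, so the column is home. Handing in.

```bash
python3 -c "
from plant import *
print(sign_off())"
```

```text
the job is handed in; nothing more can be done
None
```

The stopper is out of the column and standing upright, plug end down, in the middle-sized tray with the gripper clear. I handed the job in at about 23 s of the 67 s allowed.

I rocked it about ±8° for about 13 swings while easing it out along the column. The liners let go at about 20 mm, and I then drew it straight out.

**What the last checks showed:**
- **Stopper:** it is upright in the pictures, about 5 mm from the tray centre. Its measured centre height is 0.041 m against 0.042 m expected.
- **Column:** it stayed home throughout. During rocking, image registration showed no shift above about 0.2 px, where a 10 mm lift would be about 3 px. After extraction one patch on the front lip read 0.4 px with poor correlation. I put that down to the stopper no longer being behind it, because the lip corners still coincide with the first picture.
- **Beaker, bottle and block:** they look unmoved. Their measured positions agree with the first ones to about 11 mm, which is the networks' noise.
- **Forces:** the readings stayed within about 3 N whenever I looked. I did not see the peaks between readings.

**What disagreed:**
- **Reported tool position:** it sat about 31 mm ahead of where the fingertips show in the images. My first close therefore shut on air above the stopper without touching anything. I worked out the offset from the pictures and gripped correctly the second time.
- **Plug-end mark:** the network's mark for the plug end face gave a height of −0.010 m. I ignored it because that point is hidden against the tray floor.

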